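# Set up a rotary crimping station: dial plate, infeed lane, start

## Robot

A 6-joint arm with a two-finger parallel gripper is mounted at the origin on the work surface. World frame = base frame: x ahead of the robot, y to its left, z up, the work surface at z = 0. Lengths are in m, angles in degrees, forces in N, time in s.
With the tool pointing down it reaches from about 0.3 to 0.75 m from the base axis. Payload 8.5 kg.
Tool frame: the origin (TCP) lies at the very end of the fingers, on their centre line; the grasp point (between the pads) lies 19 mm behind it (env.pinch_z is the distance from the TCP to the grasp point, in m); z points along the fingers, y is the line along which they close (so a half turn about z gives the same grasp; the last joint's range is limited). The gripper opens to 85 mm and grips with 20 to 120 N. Pads are 22 mm wide; open, the fingers measure 114 mm over their backs; the gripper's body (76 mm by 85 mm) begins 54 mm behind the grasp point. The pads swing forward as they close: fully open they stand 13 mm farther back than shut.
Start: joints at [61.003, 21.807, 74.336, -0, 83.858, -12.336], TCP at [0.158, 0.527, 0.231] pointing down, gripper open.
Joint ranges: [-178.18, 178.18], [-50.72, 133.34], [12.68, 142.11], [-81.47, 261.47], [9.98, 163.14], [-165.26, 165.26]. Speed limits (degrees/s): [136.94, 136.94, 180, 180, 180, 180].

## Interface

Orientations are given as a 3x3 rotation matrix whose columns are the frame's x, y, z axes.
In Python, from rig import env, viewer gives the robot as it stands.
- The arm moves only by the tool drive_tool, never from a script. Its argument "series" is a list of rows, each a list of 3 entries, a list of its own where there are three numbers: the shift along the tool's x, y, z in m, then the turn about the tool's z in degrees, then the finger opening in m, from 0 to 0.0854. A call has 1 to 20 rows; each row is the pose to reach, as a shift and turn from the pose commanded when the call began, along the tool's axes at that moment; what a row does not reach only later rows make up. A row lasts 1/10 s, in which the tool goes at most 50 mm and 8.59 degrees, less where a joint would pass 70% of its speed; a pose out of reach is approached as far as the arm can. A call with a gripper value outside its range is refused whole. The fingers move at their own pace and stop on an object; "newtons" is the grip in N (left out, the last holds). Time passes only in rows, so rows that repeat a pose let the fingers close. It gives the time, the measured TCP pose, the force, the opening and the grip force at its end, in the units of the state.
- env.observe(): the state, without advancing time (a new reading comes with each control period).
- viewer.get_image(name): name is "scene" or "top" or "wrist"; returns a dict with "img" (384x512x3 uint8, red, green, blue), "depth" (384x512 float32, m along the optical axis (not along the pixel's ray), 0 where there is no reading), "camera_matrix" (3x3 intrinsics, pixels), "rvec" (rotation vector, rad) and "tvec" (3), from world to camera coordinates, as OpenCV has them. Camera axes: x right, y down, z forward; pixel columns grow to the right and rows downward; lengths in m; the calibration is good to about 2 mm. A picture is of the moment at which its call begins.
- env.close_job(): hands the job in; it is judged then, once.
The state is a dict: "time_s": time; "q": joint angles; "qvel": joint speeds; "joint_efforts": joint torques, N m; "position": TCP position; "tool_rot": TCP orientation; "ft_force": force on the tool from outside, world axes, zero at the start; "wrist_torque": the same for the moment, N m; "grip_width": finger opening in m; "gripper_force": force on a finger pad.
Only numpy, scipy, OpenCV 4.12 (cv2) and the standard library are available. Lean on these libraries where they do the work, as an engineer would, in place of code of your own. Each camera call takes 0.05 s, during which the arm holds its last target. There are 200 camera calls.

## Task

Set up the rotary crimping station for its next run: put the dial plate on the indexer, turned so that its three holes drop over the studs and it sits fully home on the rotor face, and after that throw the red clutch lever right over; also get every copper sleeve, tipped over in the green infeed lane or lying on the bench, standing upright in that lane beside those already there. Only when all this is done press the green start button right down and let it up again. Leave the tools and supplies round about where they are.

Things in the scene. Friction and masses are not known exactly. Their poses are not given: they have to be found in the camera images.
- dial_plate: the dial plate: a white plastic disc 184 mm across and 10 mm thick, about 0.45 kg, lying flat on the bench at the start, collar up. Origin at the centre of its underside, z up. A 35 mm bore goes through its centre. Three 14 mm through-holes with dark steel bushes lie on a circle of 58 mm radius, 120 degrees apart, one on its own x axis. The six pale discs near its rim are nests, not holes.
- collar (a point): centre of the top of the plate's aluminium collar, 38 mm above the plate's underside. The collar, 47 mm outside diameter, stands on the disc's centre from 10 to 38 mm above the underside and is what to grip; the bore goes through it. The plate's three holes are alike: any of them may go on any stud.
- indexer: the rotary indexer, fixed to the bench and locked: a white round housing 170 mm across with a dark flat rotor face on top, 52 mm above the bench. Origin on the bench under the rotor's centre, z up. A gear case and motor up to 50 mm high reach 205 mm out along its y axis; the clutch lever stands beside it.
- rotor_face (a point): centre of the rotor face. A spigot stands here, 32 mm in diameter and 26 mm tall, its top 6 mm tapered to 22 mm. Fully seated, the plate's underside lies on this face and the studs stand 4 mm above the plate; with its holes off the studs the plate rests 14 mm too high.
- stud (a point): foot of the brass stud that lies on the indexer's x axis. Three studs stand on the face, 10 mm in diameter and 14 mm tall, their top 5 mm tapered to 4 mm, on a circle of 58 mm radius, 120 degrees apart.
- clutch (a joint): the indexer's clutch lever: a steel stick with a red ball, on a grey block 25 mm high beside the housing. 0 rad is off, 1.0 is fully over (engaged); it starts near 0, swings over the top through upright and stays where it is left. About 1 N at the ball moves it.
- clutch_tip (a point): centre of the lever's red ball, 26 mm in diameter, about 92 mm above the bench at either end of its swing and 102 mm when upright; it is 80 mm from the pivot.
- clutch_on (a point): where the centre of the red ball is when the lever is fully over, 77 mm from where it is at 0.
- lane: the infeed lane, fixed to the bench: a green sheet-metal tray. Origin on the bench at its centre; its own y axis runs along it, x across it. Inside it is 466 mm long and 92 mm wide; the floor is 5 mm above the bench and the lips round it rise 8 mm above the floor (13 mm above the bench).
- sleeve_a: a crimp sleeve: copper cylinder 30 mm in diameter and 64 mm long, 0.14 kg, with a thin dark band round its middle and a black plug flush in each end; ends alike, either may be up. Origin at its centre; its own x axis runs along its length. At the start it lies on its side across the lane, unless absent.
- sleeve_b: a crimp sleeve: copper cylinder 30 mm in diameter and 64 mm long, 0.14 kg, with a thin dark band round its middle and a black plug flush in each end; ends alike, either may be up. Origin at its centre; its own x axis runs along its length. At the start it lies on its side across the lane, unless absent.
- sleeve_c: a crimp sleeve: copper cylinder 30 mm in diameter and 64 mm long, 0.14 kg, with a thin dark band round its middle and a black plug flush in each end; ends alike, either may be up. Origin at its centre; its own x axis runs along its length. At the start it lies on its side on the bench between the lane and the robot, unless absent; it rolls when pushed.
- sleeve_d: a crimp sleeve: copper cylinder 30 mm in diameter and 64 mm long, 0.14 kg, with a thin dark band round its middle and a black plug flush in each end; ends alike, either may be up. Origin at its centre; its own x axis runs along its length. At the start it lies on its side on the bench between the lane and the robot, unless absent; it rolls when pushed.
- sleeve_e: a crimp sleeve: copper cylinder 30 mm in diameter and 64 mm long, 0.14 kg, with a thin dark band round its middle and a black plug flush in each end; ends alike, either may be up. Origin at its centre; its own x axis runs along its length. At the start it already stands in the lane; it must be standing there at the end too.
- sleeve_f: a crimp sleeve: copper cylinder 30 mm in diameter and 64 mm long, 0.14 kg, with a thin dark band round its middle and a black plug flush in each end; ends alike, either may be up. Origin at its centre; its own x axis runs along its length. At the start it already stands in the lane; it must be standing there at the end too.
- start (a joint): the green start button, a round spring button 34 mm across on top of the start box; 0 when up, 0.006 m when fully pressed, which takes about 5 N. It counts as pressed from 0.004 m.
- start_top (a point): centre of the top face of the start button when it is up, about 74 mm above the bench; it goes down vertically. The grey start box under it, 100 by 90 mm and 55 mm high, is fixed.
- oil_bottle: yellow oil bottle, 48 mm across, 130 mm tall, standing; not part of the job. Origin under its centre.
- spray_can: blue spray can, 56 mm across, 160 mm tall, standing; not part of the job. Origin under its centre.
- screwdriver: screwdriver, 200 mm long, orange handle, lying flat; not part of the job. Origin at the middle of its length.
- terminal_reel: small white reel, 100 mm across, 28 mm high, lying flat; not part of the job. Origin under its centre.
- terminal_carton: brown carton, 100 by 70 mm, 50 mm high; not part of the job. Origin under its centre.
Mind the look-alikes: they are no part of the job. Leave any blue look-alike of the sleeve_b alone.

How it is judged (in metres and radians):
On the way, in this order (a step that is already met when the one before it is completed fails the run):
1. the dial plate is home on the studs (horizontal distance between dial_plate and indexer below 0.004 m and angle between dial_plate's own z axis and vertical below 0.05 rad and z of dial_plate in the frame of indexer between 0.049 and 0.055 m), for 0.2 s.
2. with the plate home, the clutch lever is over (0.85 rad or more) and every sleeve stands upright in the lane (all of step 1 and (angle between sleeve_a's own x axis and vertical below 0.12 rad or angle between sleeve_a's own x axis and vertical above 3.02 rad) and x of sleeve_a in the frame of lane between -0.036 and 0.036 m and y of sleeve_a in the frame of lane between -0.222 and 0.222 m and z of sleeve_a in the frame of lane between 0.032 and 0.042 m and (angle between sleeve_b's own x axis and vertical below 0.12 rad or angle between sleeve_b's own x axis and vertical above 3.02 rad) and x of sleeve_b in the frame of lane between -0.036 and 0.036 m and y of sleeve_b in the frame of lane between -0.222 and 0.222 m and z of sleeve_b in the frame of lane between 0.032 and 0.042 m and (angle between sleeve_c's own x axis and vertical below 0.12 rad or angle between sleeve_c's own x axis and vertical above 3.02 rad) and x of sleeve_c in the frame of lane between -0.036 and 0.036 m and y of sleeve_c in the frame of lane between -0.222 and 0.222 m and z of sleeve_c in the frame of lane between 0.032 and 0.042 m and (angle between sleeve_d's own x axis and vertical below 0.12 rad or angle between sleeve_d's own x axis and vertical above 3.02 rad) and x of sleeve_d in the frame of lane between -0.036 and 0.036 m and y of sleeve_d in the frame of lane between -0.222 and 0.222 m and z of sleeve_d in the frame of lane between 0.032 and 0.042 m and (angle between sleeve_e's own x axis and vertical below 0.12 rad or angle between sleeve_e's own x axis and vertical above 3.02 rad) and x of sleeve_e in the frame of lane between -0.036 and 0.036 m and y of sleeve_e in the frame of lane between -0.222 and 0.222 m and z of sleeve_e in the frame of lane between 0.032 and 0.042 m and (angle between sleeve_f's own x axis and vertical below 0.12 rad or angle between sleeve_f's own x axis and vertical above 3.02 rad) and x of sleeve_f in the frame of lane between -0.036 and 0.036 m and y of sleeve_f in the frame of lane between -0.222 and 0.222 m and z of sleeve_f in the frame of lane between 0.032 and 0.042 m and value of joint clutch above 0.85 rad), for 0.2 s.
3. the start button is pressed (4 mm or more) (value of joint start above 0.004 m), for 0.05 s.
At the end, for the whole second after the job is handed in: Plate on the rotor face, collar up: within 3 mm of the face, 4 mm of the axis, tilt under 0.05 rad. Every present sleeve at rest on the lane floor, axis within 0.12 rad of vertical, either end up, wholly inside the lips. Clutch lever at 0.85 rad or more, button up (all of step 2 and linear speed of each of sleeve_a, sleeve_b, sleeve_c, sleeve_d, sleeve_e, sleeve_f, dial_plate below 0.03 m/s and value of joint start below 0.002 m); the robot touches nothing.
It fails at once if the clutch lever is thrown (past 0.5 rad) while the dial plate is not home on the studs (value of joint clutch above 0.5 rad and not (horizontal distance between dial_plate and indexer below 0.004 m and angle between dial_plate's own z axis and vertical below 0.05 rad and z of dial_plate in the frame of indexer between 0.049 and 0.055 m)).
It fails at once if the start button is pressed while the dial plate is not home on the studs (value of joint start above 0.004 m and not (horizontal distance between dial_plate and indexer below 0.004 m and angle between dial_plate's own z axis and vertical below 0.05 rad and z of dial_plate in the frame of indexer between 0.049 and 0.055 m)).
It fails at once if a tool or supply that is not part of the job is moved by more than 5 cm (distance of any of oil_bottle, spray_can, screwdriver, terminal_reel, terminal_carton from where it was at the start of the episode above 0.05 m).
Of sleeve_a, sleeve_b, sleeve_c, sleeve_d only 3 to 4 are there at a start; the rules pass over those that are not, and their reading is None.
At some moment in a run one of sleeve_a, sleeve_b may be knocked a few centimetres aside while the robot is not near it.
Once in a run the grip may slacken for a moment while it holds something.
It also fails if it takes over 210 s, if anything falls off the work surface, if the arm or the gripper's body presses on something with over 40 N, if the wrist force passes 120 N, or if a joint passes its speed limit or range.

## Working session

There is one attempt and no reset: what is moved stays moved. The work goes in short steps, Python scripts to look and compute and a tool call to move; the robot and the scene stay as the last step left them, time stands still between calls to the robot, and variables do not carry over. Pictures are saved under pics/ and viewed, at most 14 in all, crops included, and the job is handed in when it is done.

Besides the shell and the picture viewer there is one more tool, called as a command line: name --argument value ..., lists and objects as JSON in quotes. drive_tool: Moves the arm, as the interface text tells. Its arguments: {"type":"object","properties":{"series":{"type":"array"},"newtons":{"type":"number"}},"required":["series"]}

```bash
ls; mkdir -p pics; cat > h.py <<'E'
import numpy as np, cv2
from rig import env, viewer
def cam(n):
    d=viewer.get_image(n); d['R']=cv2.Rodrigues(np.array(d['rvec'],float))[0]; d['t']=np.array(d['tvec'],float).ravel(); d['K']=np.array(d['camera_matrix']); return d
def ray(d,u,v,z):
    "pixel -> world point on plane z"
    c=-d['R'].T@d['t']; r=d['R'].T@np.linalg.inv(d['K'])@np.array([u,v,1.0])
    return c+r*(z-c[2])/r[2]
def pts(d):
    "world points of each pixel by depth"
    v,u=np.mgrid[0:384,0:512]; Z=d['depth']; K=d['K']
    p=np.stack([(u-K[0,2])/K[0,0]*Z,(v-K[1,2])/K[1,1]*Z,Z],-1)
    return (p-d['t'])@d['R']
def proj(d,p):
    q=d['K']@(d['R']@np.array(p,float)+d['t']); return q[:2]/q[2]
def save(d,name,box=None,s=1):
    im=d['img'][:,:,::-1]
    if box: x0,y0,x1,y1=box; im=im[y0:y1,x0:x1]
    cv2.imwrite('pics/'+name,cv2.resize(im,None,fx=s,fy=s,interpolation=cv2.INTER_CUBIC))
def tool(p):
    "world point -> shift in current tool axes (from TCP)"
    o=env.observe(); return np.array(o['tool_rot']).T@(np.array(p)-np.array(o['position']))
E
python3 - <<'E'
from h import *
for n in ['top','scene']:
    d=cam(n); save(d,n+'0.png',s=1.55); print(n,-d['R'].T@d['t'],d['K'][0,0])
    np.savez(n+'0.npz',**{k:d[k] for k in('img','depth','R','t','K')})
print(env.observe())
E
```

```text
pics
top [0.49165226 0.01505143 0.88183835] 362.88894472405735
scene [0.80850099 0.45969877 0.77577499] 363.3486093210546
{'time_s': 0.1, 'q': array([ 6.10034634e+01,  2.18362601e+01,  7.43789113e+01,  2.54101150e-03,
        8.38559131e+01, -1.23378733e+01]), 'qvel': array([-0.07625333, -0.08307327, -0.09694511,  0.0581539 , -0.00160863,
       -0.03124532]), 'joint_efforts': array([ 3.49680078e-03, -4.49222302e+01, -2.31654972e+01, -1.66977838e-04,
        3.68697481e-03,  5.60078490e-05]), 'position': array([0.15755491, 0.52669014, 0.23079049]), 'tool_rot': array([[-9.58028098e-01,  2.86673602e-01, -6.39984938e-04],
       [ 2.86674151e-01,  9.58027557e-01, -1.06376636e-03],
       [ 3.08169473e-04, -1.20258520e-03, -9.99999229e-01]]), 'ft_force': array([ 0.31476111,  0.45228242, -0.05827871]), 'wrist_torque': array([ 0.04681694, -0.03107474, -0.01293276]), 'gripper_force': 0.0, 'grip_width': 0.08517751934968111}
```

View pics/top0.png

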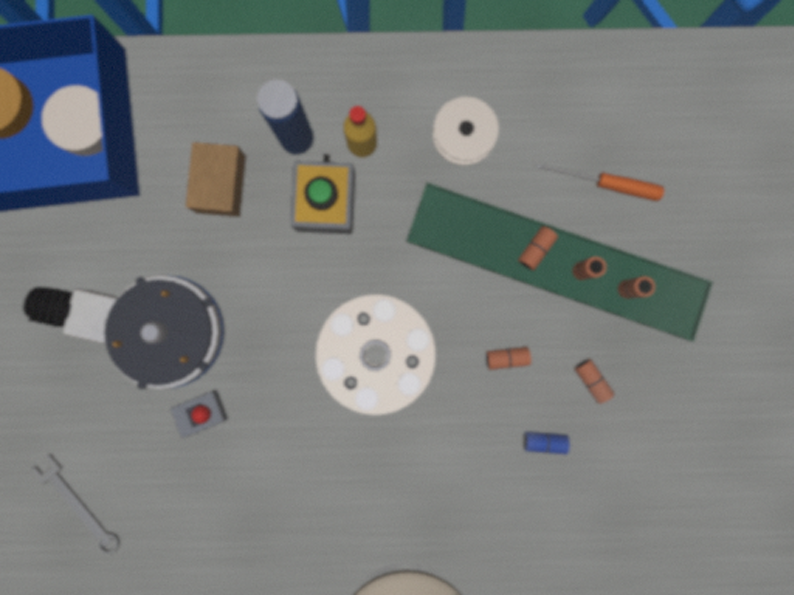

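View pics/scene0.png

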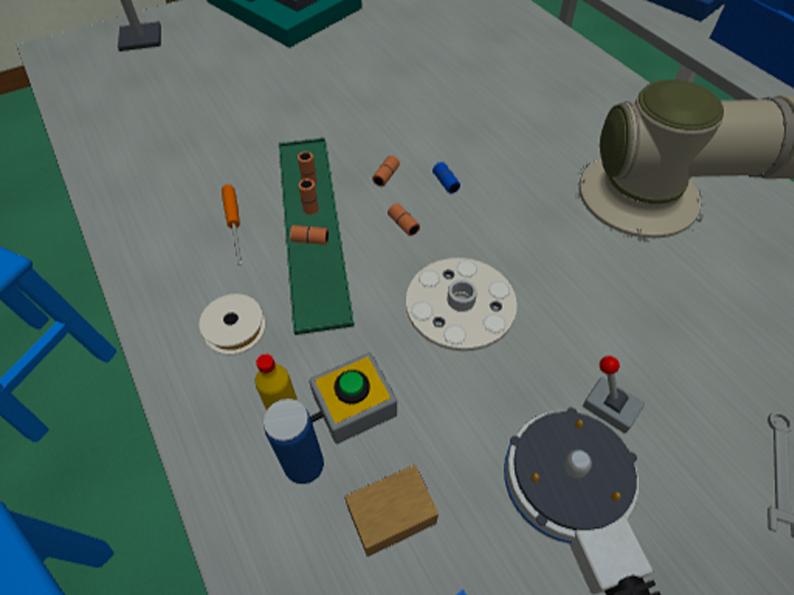

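The top view (794-px scale) shows:
- **Plate:** at (376,354), with its holes at (364,318), (412,361) and (350,382).
- **Indexer:** at (163,332), with brass studs at (164,293), (116,344) and (183,359).
- **Lever and button:** the red ball is at (200,413) and the button at (320,192).
- **Copper sleeves:** lying at (538,248) in the lane and at (509,358) and (595,381) on the bench; standing at (590,268) and (638,287).

Look-alikes: the blue cylinder at (547,443) isn't copper, so I'll leave it alone. The white reel at (466,130) has no collar or bushes, so the disc at (376,354) is the plate.

```bash
cat > m.py <<'E'
from h import *
import sys
def load(n): return dict(np.load(n+'0.npz'))
def blobs(mask,amin):
    n,l,s,c=cv2.connectedComponentsWithStats(mask.astype(np.uint8)*255)
    return [(c[i],s[i],l==i) for i in range(1,n) if s[i,4]>=amin]
def hsv(d): return cv2.cvtColor(d['img'],cv2.COLOR_RGB2HSV).astype(int)
def rect(m):
    r=cv2.minAreaRect(cv2.findContours(m.astype(np.uint8),0,2)[0][0]); return r
E
python3 - <<'E'
from m import *
np.set_printoptions(precision=4,suppress=True)
for n in ['top','scene']:
    d=load(n); P=pts(d); H=hsv(d); h,s,v=H[...,0],H[...,1],H[...,2]
    print('==',n)
    cop=((h<14)&(s>90)&(v>60)&(v<235))
    for c,st,l in blobs(cop,40):
        print('copper/red',c,st[4],'med rgb',np.median(d['img'][l],0),'xyz med',np.median(P[l],0), 'zmax',np.percentile(P[l][:,2],95))
    br=(h>8)&(h<25)&(s>110)&(v>60)
    for c,st,l in blobs(br,3):
        if st[4]<25: print('brass?',c,st[4],ray(d,*c,0.066)[:2],np.median(P[l],0))
    gr=(h>55)&(h<75)&(s>120)&(v>90)
    for c,st,l in blobs(gr,80): print('green',c,st[4],np.median(P[l],0),ray(d,*c,0.074))
    if n=='top':
        im=d['img'].astype(int)
        dark=(v<130); 
        y,x=np.mgrid[0:384,0:512]; R=np.hypot(x-242.5,y-228.5)
        for c,st,l in blobs(dark&(R<35),8): print('hole',c,st[4],ray(d,*c,0.010)[:2])
        w=(v>185)&(R<50); cc,rr=cv2.minEnclosingCircle(np.argwhere(w)[:,::-1].astype(np.float32)); print('plate',cc,rr,ray(d,*cc,0.010))
        col=(np.abs(P[...,2]-0.038)<.006)&(R<25); print('collar',P[col].mean(0),col.sum())
        sp=(P[...,2]>.07)&(P[...,2]<.083)&(np.hypot(x-97,y-214)<14); print('spigot',P[sp].mean(0),sp.sum(), ray(d,*np.argwhere(sp).mean(0)[::-1],.078))
        ro=(np.abs(P[...,2]-.052)<.004)&(np.hypot(x-105,y-214)<45); cc,rr=cv2.minEnclosingCircle(np.argwhere(ro)[:,::-1].astype(np.float32)); print('rotor',cc,rr,ray(d,*cc,.052))
        ln=(h>60)&(h<95)&(s>70)&(v>30)&(y>110)&(x>255)
        for c,st,l in blobs(ln,1500): b=cv2.boxPoints(cv2.minAreaRect(np.argwhere(l)[:,::-1].astype(np.float32))); print('lane',st[4],[ray(d,*q,.009)[:2].round(4) for q in b])
        blk=(np.abs(P[...,2]-.025)<.005)&(np.hypot(x-128,y-267)<26); print('block',P[blk].mean(0),cv2.minAreaRect(P[blk][:,:2].astype(np.float32)))
E
```

```text
== top
copper/red [230.3628  73.9381] 113 med rgb [164.  58.  54.] xyz med [0.7753 0.0558 0.1297] zmax 0.1322041098654843
copper/red [406.9732 120.0949] 411 med rgb [161.  92.  58.] xyz med [ 0.6954 -0.3611  0.0232] zmax 0.02698244219414609
copper/red [347.0094 159.3459] 318 med rgb [141.  92.  72.] xyz med [ 0.6027 -0.2113  0.0323] zmax 0.03567905033038843
copper/red [379.4277 172.9182] 159 med rgb [102.  69.  58.] xyz med [ 0.5654 -0.2745  0.0666] zmax 0.07061112458444421
copper/red [410.007  185.0845] 142 med rgb [102.   73.5  61. ] xyz med [ 0.5373 -0.3424  0.0667] zmax 0.07024722545935257
copper/red [327.7895 230.7789] 285 med rgb [148.  96.  78.] xyz med [ 0.4351 -0.1621  0.0275] zmax 0.030637597617583133
copper/red [379.4406 240.2657] 143 med rgb [147.  98.  81.] xyz med [ 0.4112 -0.2824  0.0273] zmax 0.030485077147331095
copper/red [387.6814 252.2212] 113 med rgb [148. 103.  87.] xyz med [ 0.3831 -0.3013  0.0276] zmax 0.030631150073891972
copper/red [128.9195 267.069 ] 87 med rgb [144.  51.  49.] xyz med [0.3723 0.2776 0.1046] zmax 0.1078825603799594
brass? [377.1667 171.5833
[... 1834 characters left out ...]
rgb [139.  82.  50.] xyz med [ 0.3964 -0.2882  0.0263] zmax 0.030768113849189593
copper/red [259.1882 140.2957] 186 med rgb [133.  78.  47.] xyz med [ 0.4404 -0.1571  0.027 ] zmax 0.030811264429602622
copper/red [198.4887 150.8778] 221 med rgb [136.  81.  49.] xyz med [ 0.6049 -0.2067  0.0313] zmax 0.036281107824448294
copper/red [170.7521 233.7851] 121 med rgb [167.   4.   0.] xyz med [0.7776 0.0594 0.1296] zmax 0.13178398228214072
copper/red [392.7661 235.121 ] 124 med rgb [130.5   4.    0. ] xyz med [0.3746 0.2822 0.1029] zmax 0.10794008337085996
brass? [373.     273.2727] 22 [0.4488 0.3194] [0.4465 0.3188 0.0616]
green [226.1801 246.1304] 161 [0.6838 0.1157 0.0781] [0.6834 0.1139 0.074 ]
```

```bash
python3 - <<'E'
from m import *
np.set_printoptions(precision=4,suppress=True)
print(tool([.444,.0402,.10]),tool([.444,.0402,.013]))
d=load('top');print('ball',ray(d,128.9,267.1,.094))
E
```

```text
[-0.4139 -0.3838  0.1311] [-0.414  -0.3837  0.2181]
ball [0.3703 0.2812 0.094 ]
```

drive_tool --series '[[[-0.414,-0.384,0.12],0,0.085],[[-0.414,-0.384,0.12],0,0.085],[[-0.414,-0.384,0.12],0,0.085],[[-0.414,-0.384,0.12],0,0.085],[[-0.414,-0.384,0.12],0,0.085],[[-0.414,-0.384,0.12],0,0.085],[[-0.414,-0.384,0.12],0,0.085],[[-0.414,-0.384,0.12],0,0.085],[[-0.414,-0.384,0.12],0,0.085],[[-0.414,-0.384,0.12],0,0.085],[[-0.414,-0.384,0.12],0,0.085],[[-0.414,-0.384,0.12],0,0.085],[[-0.414,-0.384,0.12],0,0.085],[[-0.414,-0.384,0.12],0,0.085],[[-0.414,-0.384,0.12],0,0.085]]'

```text
time_s: 1.6
position: [0.4436, 0.0412, 0.1114]
tool_rot: [[-0.958, 0.286, -0.0], [0.286, 0.958, 0.0], [0.0, 0.0, -1.0]]
ft_force: [-0.3, -0.5, 0.5]
grip_width: 0.085
gripper_force: 0.0
```

```bash
python3 - <<'E'
from m import *
np.set_printoptions(precision=4,suppress=True)
o=env.observe();print(o['position'],o['tool_rot'],o['time_s'])
d=cam('wrist'); save(d,'w1.png',s=1.2); print(-d['R'].T@d['t'])
P=pts(d); c=(np.abs(P[...,2]-.038)<.004)&(np.hypot(P[...,0]-.444,P[...,1]-.04)<.035)
q=P[c][:,:2]; print(c.sum(), cv2.minEnclosingCircle(q.astype(np.float32)), q.mean(0))
print(tool([.444,.0402,.013]))
E
```

```text
[0.4436 0.0412 0.1114] [[-0.9583  0.2858 -0.0004]
 [ 0.2858  0.9583  0.0002]
 [ 0.0004  0.0001 -1.    ]] 1.6
[0.3773 0.0605 0.2548]
1406 ((0.44244492053985596, 0.04070436954498291), 0.02351589873433113) [0.4415 0.0408]
[-0.0007 -0.001   0.0985]
```

View pics/w1.png

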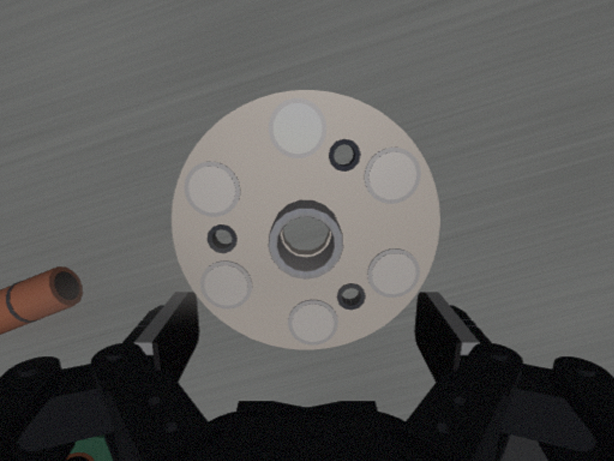

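The wrist view shows the plate with its collar at (305,240). The three dark bushes are at (344,154), (222,238) and (351,296), and the fingers straddle the collar.

drive_tool --series '[[[0,-0.0005,0.05],0,0.085],[[0,-0.0005,0.09],0,0.085],[[0,-0.0005,0.098],0,0.085],[[0,-0.0005,0.098],0,0.085],[[0,-0.0005,0.098],0,0.03],[[0,-0.0005,0.098],0,0.03],[[0,-0.0005,0.098],0,0.03],[[0,-0.0005,0.098],0,0.03],[[0,-0.0005,0.098],0,0.03],[[0,-0.0005,0.098],0,0.03],[[0,-0.0005,0.08],0,0.03],[[0,-0.0005,0.05],0,0.03],[[0,-0.0005,0.0],0,0.03],[[0,-0.0005,-0.05],0,0.03],[[0,-0.0005,-0.05],0,0.03]]' --newtons 80

```text
time_s: 3.15
position: [0.4464, 0.0395, 0.1673]
tool_rot: [[-0.958, 0.286, 0.012], [0.286, 0.958, -0.002], [-0.012, 0.001, -1.0]]
ft_force: [0.1, 0.9, -4.9]
grip_width: 0.044
gripper_force: 84.3
```

```bash
python3 - <<'E'
from m import *
np.set_printoptions(precision=4,suppress=True)
print(tool([.4855,.3568,.161]))
E
```

```text
[0.0535 0.3151 0.0061]
```

drive_tool --series '[[[0.012,0.05,0],8,0.03],[[0.022,0.1,0],16,0.03],[[0.03,0.15,0],24,0.03],[[0.035,0.2,0],31.5,0.03],[[0.04,0.24,0],31.5,0.03],[[0.045,0.28,0],31.5,0.03],[[0.05,0.3,0],31.5,0.03],[[0.05,0.315,0],31.5,0.03],[[0.05,0.315,0],31.5,0.03],[[0.05,0.315,0],31.5,0.03],[[0.05,0.315,0],31.5,0.03],[[0.05,0.315,0],31.5,0.03]]'

```text
time_s: 4.35
position: [0.4865, 0.355, 0.1614]
tool_rot: [[-0.666, 0.746, -0.0], [0.746, 0.666, -0.0], [-0.0, -0.0, -1.0]]
ft_force: [0.4, -0.6, -3.9]
grip_width: 0.0445
gripper_force: 84.4
```

```bash
python3 - <<'E'
from m import *
np.set_printoptions(precision=4,suppress=True)
o=env.observe();print(o['position'],o['tool_rot'],o['time_s'],o['grip_width'])
d=cam('top'); save(d,'t2.png',(30,140,190,300),3.7)
d2=cam('wrist'); save(d2,'w2.png',s=1.2)
E
```

```text
[0.4865 0.355  0.1614] [[-0.6661  0.7458 -0.0002]
 [ 0.7458  0.6661 -0.0002]
 [-0.     -0.0003 -1.    ]] 4.35 0.044527693868553375
```

View pics/w2.png

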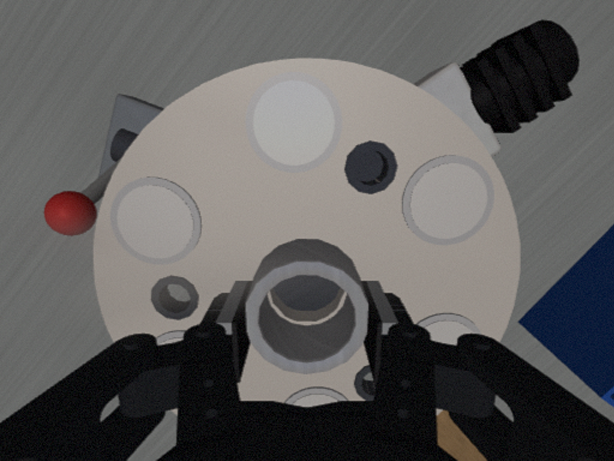

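The wrist view shows the plate held level by the collar. The visible bushes are at (371,167), (175,297) and (368,383); the lever's red ball is at (70,213), left of its block. Next I'll measure the plate's centre and yaw in the hand.

```bash
python3 - <<'E'
from m import *
np.set_printoptions(precision=4,suppress=True)
d=cam('wrist'); P=pts(d)
v=hsv(d)[...,2]
pl=(P[...,2]>.150)&(P[...,2]<.166); print('ztop',np.median(P[pl][:,2]))
zt=np.median(P[pl][:,2])
for (u,w) in [(309,139),(146,247)]:
    y,x=np.mgrid[0:384,0:512]; m=(v<110)&(np.hypot(x-u,y-w)<26)
    c,st,l=max(blobs(m,30),key=lambda b:b[1][4]); (cu,cv_),r=cv2.minEnclosingCircle(np.argwhere(l)[:,::-1].astype(np.float32)); print('hole',cu,cv_,r,ray(d,cu,cv_,zt))
# rim ellipse from plate edge points
e=cv2.findContours((pl&(v>120)).astype(np.uint8),0,1)[0]; e=max(e,key=len)[:,0]
q=np.array([ray(d,*p,zt)[:2] for p in e if 2<p[0]<509 and p[1]<230]); 
A=np.c_[2*q,np.ones(len(q))]; s=np.linalg.lstsq(A,(q**2).sum(1),rcond=None)[0]; r=np.sqrt(s[2]+s[:2]@s[:2])
k=abs(np.hypot(*(q-s[:2]).T)-r)<.002; q=q[k];A=np.c_[2*q,np.ones(len(q))]; s=np.linalg.lstsq(A,(q**2).sum(1),rcond=None)[0]
print('rim centre',s[:2],np.sqrt(s[2]+s[:2]@s[:2]),k.mean())
# ball and block from wrist
h=hsv(d); red=((h[...,0]<8)|(h[...,0]>172))&(h[...,1]>130)&(v>50)
c,st,l=max(blobs(red,50),key=lambda b:b[1][4]); print('ball',c,ray(d,*c,.094),np.median(P[l],0))
d=cam('top');P=pts(d);v=hsv(d)[...,2]
y,x=np.mgrid[0:384,0:512]
pl=(P[...,2]>.152)&(P[...,2]<.164)&(v>150); e=max(cv2.findContours(pl.astype(np.uint8),0,1)[0],key=len)[:,0]
q=np.array([ray(d,*p,zt)[:2] for p in e]); print('top rim pts',len(q),cv2.minEnclosingCircle(q.astype(np.float32)))
m=(v<120)&(np.hypot(x-c[0],y-c[1])<0)
for c,st,l in blobs((v<130)&(P[...,2]>.135)&(P[...,2]<.165),6): print(c,st[4],ray(d,*c,zt)[:2])
E
```

```text
ztop 0.1573310431881715
hole 308.4571838378906 138.97750854492188 22.588876724243164 [0.4688 0.4126 0.1573]
hole 145.0 248.0 20.24855613708496 [0.4446 0.3148 0.1573]
rim centre [0.4848 0.3572] 0.09140718996185335 0.11093247588424437
ball [ 56.4513 175.474 ] [0.3669 0.2791 0.094 ] [0.3708 0.2858 0.105 ]
top rim pts 312 ((0.48665687441825867, 0.35566288232803345), 0.0921831801533699)
[182.8599  74.2357] 157 [0.7659 0.1503]
[ 87.2115 185.6538] 52 [0.5426 0.3427]
[ 89.5385 211.3462] 26 [0.4913 0.3378]
[ 73.3947 209.6316] 38 [0.4954 0.3698]
[100.75   234.1042] 48 [0.4459 0.3154]
```

View pics/t2.png

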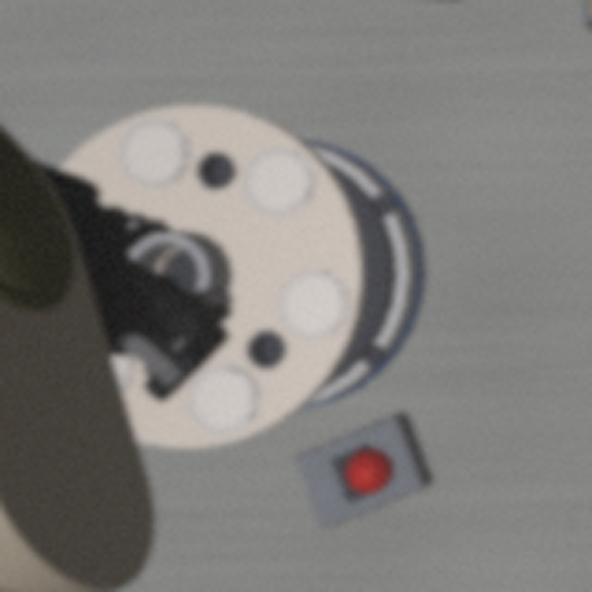

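The top crop shows the holes at (216,170) and (267,348), matching the studs' measured positions to about 1.5 mm. The red ball at (368,470) is to the right of its slot, so the lever throws toward image left (+y). Now I'll lower the plate.

drive_tool --series '[[[0.001,-0.0006,0.03],0,0.03],[[0.001,-0.0006,0.06],0,0.03],[[0.001,-0.0006,0.066],0,0.03],[[0.001,-0.0006,0.072],0,0.03],[[0.001,-0.0006,0.078],0,0.03],[[0.001,-0.0006,0.084],0,0.03],[[0.001,-0.0006,0.089],0,0.03],[[0.001,-0.0006,0.093],0,0.03],[[0.001,-0.0006,0.0945],0,0.03],[[0.001,-0.0006,0.0955],0,0.03],[[0.001,-0.0006,0.0955],0,0.03],[[0.001,-0.0006,0.0955],0,0.03]]'

```text
time_s: 5.75
position: [0.4853, 0.3564, 0.0672]
tool_rot: [[-0.667, 0.745, 0.001], [0.745, 0.667, 0.001], [-0.0, 0.001, -1.0]]
ft_force: [-3.9, -0.4, 6.9]
grip_width: 0.0439
gripper_force: 85.6
```

drive_tool --series '[[[0,0,0],0,0.085],[[0,0,0],0,0.085],[[0,0,0],0,0.085],[[0,0,0],0,0.085],[[0,0,-0.02],0,0.085],[[0,0,-0.05],0,0.085],[[0,0,-0.1],0,0.085],[[0,0,-0.1],0,0.085],[[0,0,-0.1],0,0.085]]'

```text
time_s: 6.65
position: [0.4856, 0.3564, 0.1667]
tool_rot: [[-0.667, 0.745, 0.002], [0.745, 0.667, 0.001], [-0.001, 0.002, -1.0]]
ft_force: [0.4, -0.4, -0.9]
grip_width: 0.0853
gripper_force: 0.0
```

```bash
python3 - <<'E'
from m import *
np.set_printoptions(precision=4,suppress=True)
o=env.observe();print(o['position'])
d=cam('wrist'); P=pts(d); save(d,'w3.png',s=1.2); v=hsv(d)[...,2]
pl=(v>140)&(np.hypot(P[...,0]-.4855,P[...,1]-.3568)<.09)&(np.hypot(P[...,0]-.4855,P[...,1]-.3568)>.035)&(P[...,2]>.04)&(P[...,2]<.1)
print('plate top z',np.percentile(P[pl][:,2],[5,50,95]))
c,*_=np.linalg.lstsq(np.c_[P[pl][:,:2]-[.4855,.3568],np.ones(pl.sum())],P[pl][:,2],rcond=None);print('tilt',c)
h=hsv(d); red=((h[...,0]<8)|(h[...,0]>172))&(h[...,1]>130)&(v>50)
for c,st,l in blobs(red,50): print('ball',c,ray(d,*c,.092))
y,x=np.mgrid[0:384,0:512]
bl=(P[...,2]>.021)&(P[...,2]<.029)&(P[...,0]<.41)&(P[...,1]<.38)&(P[...,1]>.22); print(cv2.minAreaRect(P[bl][:,:2].astype(np.float32)),bl.sum())
E
```

```text
[0.4856 0.3564 0.1667]
plate top z [0.0618 0.0631 0.065 ]
tilt [-0.0003  0.0003  0.0632]
ball [ 61.4302 176.2465] [0.3669 0.2779 0.092 ]
((0.35815081000328064, 0.31107035279273987), (0.050005678087472916, 0.07016272842884064), 21.2080078125) 3054
```

View pics/w3.png

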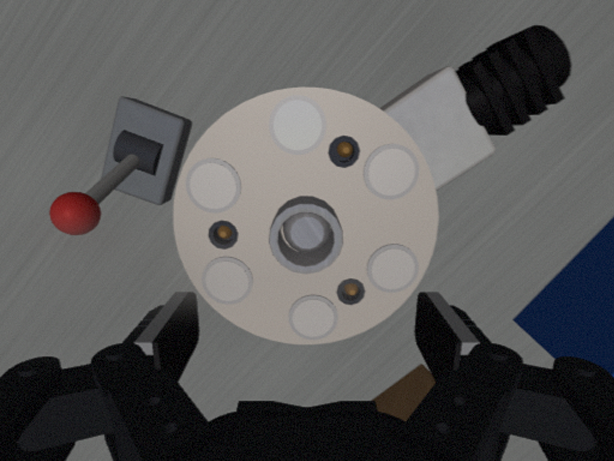

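The wrist view shows the brass studs through all three bushes at (345,150), (223,234) and (350,291). The plate top is at 63 mm and level, so it's home. Next is the lever: red ball at (75,213), pivot block at (148,150).

drive_tool --series '[[[-0.01,-0.05,0],0,0],[[-0.017,-0.1,0],0,0],[[-0.0226,-0.154,0],0,0],[[-0.0226,-0.154,0],0,0],[[-0.0226,-0.154,0.05],0,0],[[-0.0226,-0.154,0.092],0,0],[[-0.0226,-0.154,0.092],0,0],[[-0.001,-0.146,0.092],0,0],[[0.017,-0.139,0.092],0,0],[[0.032,-0.133,0.092],0,0],[[0.046,-0.128,0.092],0,0],[[0.058,-0.123,0.092],0,0],[[0.066,-0.12,0.092],0,0],[[0.068,-0.119,0.092],0,0],[[0.068,-0.119,0.092],0,0],[[0.058,-0.123,0.092],0,0],[[0.04,-0.13,0.05],0,0],[[0.03,-0.13,-0.02],0,0],[[0,-0.13,-0.03],0,0.06],[[0,-0.13,-0.03],0,0.06]]'

```text
time_s: 8.7
position: [0.3919, 0.2687, 0.2002]
tool_rot: [[-0.665, 0.747, 0.009], [0.747, 0.665, 0.003], [-0.004, 0.009, -1.0]]
ft_force: [0.1, 0.3, -0.9]
grip_width: 0.0283
gripper_force: 0.0
```

```bash
python3 - <<'E'
from m import *
np.set_printoptions(precision=4,suppress=True)
o=env.observe();print(o['position'])
for n in ('scene','top'):
    d=cam(n);h=hsv(d);P=pts(d); red=((h[...,0]<8)|(h[...,0]>172))&(h[...,1]>130)&(h[...,2]>50)
    for c,st,l in blobs(red,15):
        m=np.median(P[l],0)
        if m[0]<.5 and m[1]>.15: print(n,c,st[4],m,ray(d,*c,.092))
save(d,'t3.png',(250,90,470,300),2.8)
h=hsv(d);cop=((h[...,0]<14)&(h[...,1]>70)&(h[...,2]>50)); 
y,x=np.mgrid[0:384,0:512]
cop=cv2.morphologyEx(cop.astype(np.uint8),cv2.MORPH_CLOSE,np.ones((5,5)))>0
for c,st,l in blobs(cop&(x>300),60):
    (a,b),(w,hh),an=cv2.minAreaRect(np.argwhere(l)[:,::-1].astype(np.float32))
    z=np.percentile(P[l][:,2],90); r=(cv2.boxPoints(((a,b),(w,hh),an)))
    e1,e2=((r[0]+r[1])/2,(r[2]+r[3])/2) if np.linalg.norm(r[0]-r[1])<np.linalg.norm(r[1]-r[2]) else ((r[1]+r[2])/2,(r[3]+r[0])/2)
    A,B=ray(d,*e1,z-.012)[:2],ray(d,*e2,z-.012)[:2]; u=B-A
    print(c,st[4],'z',z,'ctr',(A+B)/2,'len',np.linalg.norm(u),'yaw',np.degrees(np.arctan2(u[1],u[0])))
E
```

```text
[0.3919 0.2687 0.2002]
scene [424.3759 254.6466] 133 [0.3504 0.348  0.101 ] [0.3441 0.3465 0.092 ]
[407.0336 120.1096] 447 z 0.02614132795343302 ctr [ 0.6978 -0.3643] len 0.10440835392322274 yaw -105.24343428221955
[346.9634 159.3445] 328 z 0.03508750608617333 ctr [ 0.6037 -0.214 ] len 0.06810111154719765 yaw 142.9924824277096
[380.     172.8466] 189 z 0.07008868921540957 ctr [ 0.5655 -0.2797] len 0.04641044354691903 yaw 115.33607230277043
[410.13 185.26] 200 z 0.06999834403688959 ctr [ 0.5375 -0.3464] len 0.05029226132472153 yaw 88.94179104049293
[328.125  230.7756] 312 z 0.030186448037439608 ctr [ 0.4347 -0.1648] len 0.06561605386645837 yaw 95.19607161975608
[383.2935 245.8194] 310 z 0.029725391590377234 ctr [ 0.3966 -0.2949] len 0.06573273893821908 yaw -146.59606230891683
```

View pics/t3.png

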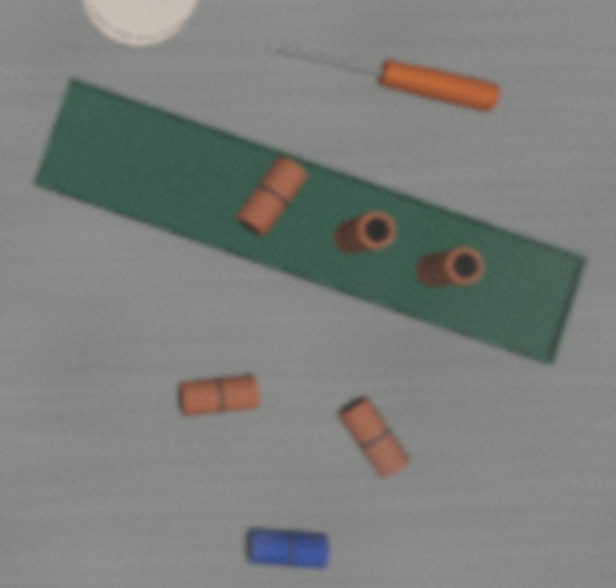

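The lever is fully over: ball at (0.344, 0.3465), right where the "on" point was predicted. The crop shows three copper sleeves lying at (272,195), (220,394) and (374,437), two standing at (365,232) and (452,268), and the blue one at (288,547), which stays where it is. I'm starting with the bench sleeve at (220,394). The tool can't tilt, so I'll pinch the sleeve near one end and let it swing down to hang.

drive_tool --series '[[[-0.04,-0.03,0],8,0.06],[[-0.08,-0.06,0],16,0.06],[[-0.12,-0.09,0],24,0.06],[[-0.16,-0.12,0],32,0.06],[[-0.2,-0.15,0],36.7,0.06],[[-0.24,-0.18,0.02],36.7,0.06],[[-0.28,-0.2,0.04],36.7,0.06],[[-0.327,-0.234,0.047],36.7,0.06],[[-0.327,-0.234,0.047],36.7,0.06],[[-0.327,-0.234,0.047],36.7,0.06],[[-0.327,-0.234,0.047],36.7,0.06],[[-0.327,-0.234,0.047],36.7,0.06]]'

```text
time_s: 10.0
position: [0.4321, -0.1284, 0.1488]
tool_rot: [[-0.092, 0.996, -0.0], [0.996, 0.092, 0.001], [0.001, -0.0, -1.0]]
ft_force: [0.7, 1.2, -0.1]
grip_width: 0.0603
gripper_force: 0.0
```

```bash
cat >> m.py <<'E'
def sleeves(n,reg=None,pr=True):
    "copper lumps lying: centre, length, yaw from the depth points of the upper surface"
    d=cam(n);h=hsv(d);P=pts(d)
    cop=((h[...,0]<14)&(h[...,1]>70)&(h[...,2]>25)&(P[...,2]>.004)&(P[...,2]<.15))
    cop=cv2.morphologyEx(cop.astype(np.uint8),cv2.MORPH_CLOSE,np.ones((5,5)))>0
    for c,st,l in blobs(cop,60):
        q=P[l]; zt=np.percentile(q[:,2],95); 
        if np.median(q[:,0])>.66: continue
        k=q[q[:,2]>zt-.012][:,:2].astype(np.float32); (cx,cy),(w,hh),an=cv2.minAreaRect(k)
        if w<hh: an+=90; w,hh=hh,w
        print(n,c.round(),st[4],'ztop %.4f ctr %.4f %.4f size %.3f %.3f yaw %.1f'%(zt,cx,cy,w,hh,an))
    return d
E
python3 - <<'E'
from m import *
np.set_printoptions(precision=4,suppress=True)
o=env.observe();print(o['position'],o['tool_rot'][:,0])
d=sleeves('wrist'); save(d,'w4.png')
sleeves('scene')
d=load('top')
for p in [(275,118.6),(458.9,182.1),(447.1,219.3),(263,155.4)]: print('lane corner',ray(d,*p,.013))
E
```

```text
[ 0.4321 -0.1284  0.1488] [-0.0916  0.9958  0.0006]
wrist [253. 221.] 2055 ztop 0.0310 ctr 0.4295 -0.1277 size 0.136 0.028 yaw 95.8
wrist [408. 273.] 958 ztop 0.0357 ctr 0.5189 -0.1496 size 0.257 0.029 yaw 142.5
wrist [213. 325.] 984 ztop 0.0303 ctr 0.4252 -0.1844 size 0.243 0.054 yaw 77.3
wrist [387. 363.] 568 ztop 0.0706 ctr 0.4957 -0.1795 size 0.276 0.024 yaw 125.3
scene [198. 117.] 378 ztop 0.0705 ctr 0.5527 -0.3173 size 0.106 0.027 yaw 66.8
scene [246. 113.] 112 ztop 0.0300 ctr 0.4100 -0.2825 size 0.036 0.028 yaw 27.8
scene [260. 141.] 224 ztop 0.0309 ctr 0.6028 0.1408 size 0.757 0.053 yaw 61.2
scene [199. 151.] 239 ztop 0.0359 ctr 0.6879 0.1189 size 0.720 0.064 yaw 75.6
scene [424. 255.] 135 ztop 0.1052 ctr 0.3471 0.3472 size 0.024 0.022 yaw 100.4
lane corner [ 0.7072 -0.0449  0.013 ]
lane corner [ 0.5448 -0.4844  0.013 ]
lane corner [ 0.4561 -0.4517  0.013 ]
lane corner [ 0.618 -0.014  0.013]
```

```bash
sed -i "s/q=P\[l\]; zt/q=P[l]; q=q[(q[:,2]>.004)\&(q[:,2]<.15)]; zt/" m.py; python3 - <<'E'
from m import *
np.set_printoptions(precision=4,suppress=True)
sleeves('wrist'); sleeves('scene')
E
```

```text
wrist [253. 220.] 2047 ztop 0.0310 ctr 0.4333 -0.1632 size 0.065 0.028 yaw 95.8
wrist [408. 273.] 986 ztop 0.0358 ctr 0.5979 -0.2102 size 0.059 0.029 yaw 143.2
wrist [213. 325.] 1036 ztop 0.0303 ctr 0.3996 -0.2819 size 0.056 0.025 yaw 14.7
wrist [387. 363.] 561 ztop 0.0705 ctr 0.5685 -0.2786 size 0.028 0.020 yaw 168.3
scene [198. 117.] 378 ztop 0.0706 ctr 0.5525 -0.3177 size 0.103 0.027 yaw 67.1
scene [246. 113.] 113 ztop 0.0310 ctr 0.4098 -0.2838 size 0.035 0.026 yaw 33.9
scene [260. 141.] 223 ztop 0.0311 ctr 0.4351 -0.1621 size 0.063 0.027 yaw 95.0
scene [199. 151.] 239 ztop 0.0358 ctr 0.6039 -0.2093 size 0.064 0.023 yaw 143.3
scene [424. 255.] 136 ztop 0.1053 ctr 0.3475 0.3472 size 0.024 0.022 yaw 104.7
```

drive_tool --series '[[[0,-0.0015,0.05],0,0.06],[[0,-0.0015,0.1],0,0.06],[[0,-0.0015,0.135],0,0.06],[[0,-0.0015,0.1455],0,0.06],[[0,-0.0015,0.1455],0,0.02],[[0,-0.0015,0.1455],0,0.02],[[0,-0.0015,0.1455],0,0.02],[[0,-0.0015,0.1455],0,0.02],[[0,-0.0015,0.1455],0,0.02],[[0,-0.0015,0.13],0,0.02],[[0,-0.0015,0.1],0,0.02],[[0,-0.0015,0.06],0,0.02],[[0,-0.0015,0.03],0,0.02],[[0,-0.0015,0.03],0,0.02],[[0,-0.0015,0.03],0,0.02]]' --newtons 20

```text
time_s: 11.7
position: [0.4307, -0.1302, 0.1192]
tool_rot: [[-0.09, 0.996, 0.001], [0.996, 0.09, -0.001], [-0.001, 0.001, -1.0]]
ft_force: [-0.4, 0.1, -2.1]
grip_width: 0.0288
gripper_force: 20.1
```

```bash
python3 - <<'E'
from m import *
np.set_printoptions(precision=4,suppress=True)
print(env.observe()['position'])
d=sleeves('wrist'); e=sleeves('scene')
cv2.imwrite('pics/x5.png',np.hstack([cv2.resize(d['img'],(410,308)),cv2.resize(e['img'][60:240,180:380],(342,308))])[:,:,::-1])
E
```

```text
[ 0.4307 -0.1302  0.1192]
wrist [254. 297.] 4395 ztop 0.1449 ctr 0.4322 -0.1498 size 0.040 0.029 yaw 94.1
wrist [437. 296.] 1766 ztop 0.0360 ctr 0.6020 -0.2092 size 0.066 0.026 yaw 147.3
wrist [377. 374.] 165 ztop 0.0555 ctr 0.5537 -0.2784 size 0.011 0.003 yaw 69.9
scene [198. 117.] 378 ztop 0.0703 ctr 0.5528 -0.3168 size 0.103 0.027 yaw 67.0
scene [246. 113.] 106 ztop 0.0304 ctr 0.4099 -0.2832 size 0.033 0.026 yaw 31.3
scene [268. 116.] 61 ztop 0.1434 ctr 0.4258 -0.1350 size 0.016 0.013 yaw 59.1
scene [199. 151.] 239 ztop 0.0356 ctr 0.6029 -0.2096 size 0.064 0.023 yaw 142.3
scene [424. 255.] 137 ztop 0.1051 ctr 0.3465 0.3474 size 0.023 0.022 yaw 153.1
```

View pics/x5.png

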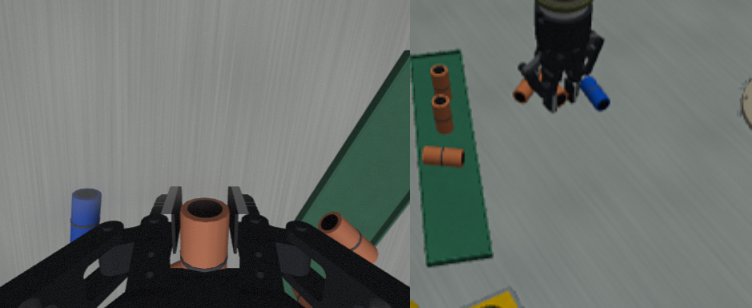

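The sleeve is in the grip at (204,230) in the left image, but I can't tell how far it has swung. I'll measure its tilt from depth.

```bash
cat >> m.py <<'E'
def held(n='wrist'):
    "tilt of the held sleeve from its depth points: elevation of the side points against the tool x axis"
    d=cam(n);P=pts(d);o=env.observe();h=hsv(d); T=(P-np.array(o['position']))@np.array(o['tool_rot'])
    m=(h[...,0]<14)&(h[...,1]>70)&(np.abs(T[...,1])<.007)&(np.abs(T[...,0])<.08)&(np.abs(T[...,2]+.01)<.09)
    q=T[m]
    for x in np.arange(-.07,.03,.006):
        k=np.abs(q[:,0]-x)<.003
        if k.sum()>5: print('x %.3f'%x,'height above TCP %.4f'%(-np.median(q[k][:,2])),k.sum())
E
python3 -c "
from m import *
held()"
```

```text
x -0.034 height above TCP 0.0243 58
x -0.028 height above TCP 0.0246 320
x -0.022 height above TCP 0.0248 337
x -0.016 height above TCP 0.0249 350
x -0.010 height above TCP 0.0251 367
x -0.004 height above TCP 0.0249 514
x 0.002 height above TCP 0.0113 147
x 0.008 height above TCP 0.0748 16
```

drive_tool --series '[[[0,0,0.03],0,0.02],[[0,0,0.056],0,0.02],[[0,0,0.056],0,0.0275],[[0,0,0.056],0,0.028],[[0,0,0.056],0,0.028],[[0,0,0.056],0,0.0284],[[0,0,0.056],0,0.0284],[[0,0,0.056],0,0.0286],[[0,0,0.056],0,0.0286]]'

```text
time_s: 12.75
position: [0.4308, -0.1303, 0.0631]
tool_rot: [[-0.09, 0.996, 0.0], [0.996, 0.09, -0.0], [-0.0, 0.0, -1.0]]
ft_force: [2.1, -0.5, -1.7]
grip_width: 0.0288
gripper_force: 20.4
```

```bash
python3 -c "
from m import *
held()"
```

```text
x -0.034 height above TCP 0.0240 60
x -0.028 height above TCP 0.0243 319
x -0.022 height above TCP 0.0245 338
x -0.016 height above TCP 0.0246 348
x -0.010 height above TCP 0.0249 356
x -0.004 height above TCP 0.0247 524
x 0.002 height above TCP 0.0027 139
x 0.008 height above TCP 0.0745 16
```

drive_tool --series '[[[0,0,0],0,0.0288],[[0,0,0],0,0.0288],[[0,0,0],0,0.0289],[[0,0,0],0,0.0289]]'

```text
time_s: 13.2
position: [0.4308, -0.1302, 0.0628]
tool_rot: [[-0.09, 0.996, -0.0], [0.996, 0.09, 0.0], [0.0, -0.0, -1.0]]
ft_force: [0.5, -0.0, -1.2]
grip_width: 0.0291
gripper_force: 18.0
```

```bash
python3 -c "
from m import *
held()"
```

```text
x -0.034 height above TCP 0.0238 64
x -0.028 height above TCP 0.0242 323
x -0.022 height above TCP 0.0244 327
x -0.016 height above TCP 0.0246 336
x -0.010 height above TCP 0.0249 374
x -0.004 height above TCP 0.0246 528
x 0.002 height above TCP 0.0012 122
x 0.008 height above TCP 0.0752 22
x 0.014 height above TCP 0.0874 7
```

drive_tool --series '[[[0,0,0],0,0.029],[[0,0,0],0,0.0291],[[0,0,0],0,0.0291]]'

```text
time_s: 13.55
position: [0.4308, -0.1303, 0.0628]
tool_rot: [[-0.09, 0.996, -0.0], [0.996, 0.09, -0.0], [-0.0, -0.0, -1.0]]
ft_force: [0.5, -0.0, -1.0]
grip_width: 0.0293
gripper_force: 14.0
```

drive_tool --series '[[[0,0,0],0,0.0292],[[0,0,0],0,0.0293],[[0,0,0],0,0.0293]]'

```text
time_s: 13.85
position: [0.4308, -0.1302, 0.0628]
tool_rot: [[-0.09, 0.996, -0.0], [0.996, 0.09, 0.0], [0.0, -0.0, -1.0]]
ft_force: [0.1, -0.3, -1.3]
grip_width: 0.0293
gripper_force: 10.3
```

```bash
python3 -c "
from m import *
held()"
```

```text
x -0.034 height above TCP 0.0238 69
x -0.028 height above TCP 0.0240 312
x -0.022 height above TCP 0.0245 328
x -0.016 height above TCP 0.0246 345
x -0.010 height above TCP 0.0249 368
x -0.004 height above TCP 0.0248 526
x 0.002 height above TCP 0.0009 117
x 0.008 height above TCP 0.0775 21
```

drive_tool --series '[[[0,0,0],0,0.0294],[[0,0,0],0,0.0295],[[0,0,0],0,0.0295]]'

```text
time_s: 14.2
position: [0.4308, -0.1302, 0.0628]
tool_rot: [[-0.09, 0.996, 0.0], [0.996, 0.09, 0.0], [0.0, 0.0, -1.0]]
ft_force: [1.1, 1.2, -1.6]
grip_width: 0.0296
gripper_force: 7.3
```

drive_tool --series '[[[0,0,0],0,0.0296],[[0,0,0],0,0.0296],[[0,0,0],0,0.0296]]'

```text
time_s: 14.5
position: [0.4308, -0.1303, 0.0628]
tool_rot: [[-0.09, 0.996, 0.0], [0.996, 0.09, -0.0], [-0.0, 0.0, -1.0]]
ft_force: [-0.2, -0.6, -1.4]
grip_width: 0.0295
gripper_force: 5.6
```

```bash
python3 -c "
from m import *
held()"
```

```text
x -0.016 height above TCP 0.0209 107
x -0.010 height above TCP 0.0199 232
x 0.002 height above TCP 0.0088 18
x 0.008 height above TCP 0.0072 266
```

It pivoted at about 5.6 N: the sleeve now hangs vertical, its top about 21 mm above the TCP. I'll retighten and carry it to the free end of the lane.

drive_tool --series '[[[0,0,0],0,0.02],[[0,0,0],0,0.02],[[0,0,0],0,0.02],[[0,0,-0.03],0,0.02],[[0.01,0.04,-0.05],8,0.02],[[0.02,0.08,-0.05],16,0.02],[[0.03,0.12,-0.05],24,0.02],[[0.04,0.16,-0.05],25.5,0.02],[[0.045,0.2,-0.05],25.5,0.02],[[0.0462,0.224,-0.05],25.5,0.02],[[0.0462,0.224,-0.04],25.5,0.02],[[0.0462,0.224,-0.02],25.5,0.02],[[0.0462,0.224,-0.01],25.5,0.02],[[0.0462,0.224,-0.01],25.5,0.02]]' --newtons 40

```text
time_s: 15.95
position: [0.6483, -0.0642, 0.071]
tool_rot: [[0.348, 0.937, -0.004], [0.937, -0.348, 0.001], [-0.0, -0.004, -1.0]]
ft_force: [-1.0, -1.0, -0.9]
grip_width: 0.0283
gripper_force: 40.1
```

```bash
python3 -c "
from m import *
print(env.observe()['position'])
d=cam('scene'); save(d,'s6.png',(150,90,380,260),2.6)
held()"
```

```text
[ 0.6482746  -0.0641603   0.07100895]
x -0.016 height above TCP 0.0197 105
x -0.010 height above TCP 0.0187 251
x 0.002 height above TCP 0.0074 20
x 0.008 height above TCP 0.0060 257
```

View pics/s6.png

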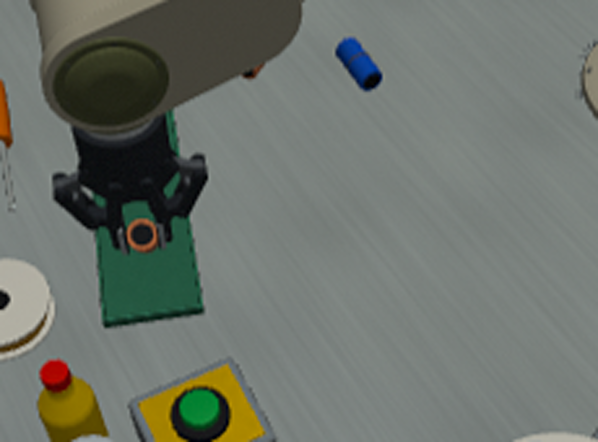

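```bash
cat >> m.py <<'E'
def cut(n='wrist'):
    "profile of the held thing in the tool's x-z plane (mm)"
    d=cam(n);P=pts(d);o=env.observe(); T=(P-np.array(o['position']))@np.array(o['tool_rot'])
    m=(np.abs(T[...,1])<.003)&(np.abs(T[...,0])<.05)&(np.abs(T[...,2])<.06)&(d['depth']>0)
    q=np.round(T[m]*1000,1); q=q[np.argsort(q[:,2])]; 
    s=np.argwhere(m); print([(a,-b) for a,b in q[::max(1,len(q)//40)][:,[0,2]].tolist()])
E
python3 -c "
from m import *
cut()"
```

```text
[(-13.9, 21.9), (-13.6, 20.8), (-13.4, 20.3), (-13.0, 20.1), (-12.2, 19.8), (-11.8, 19.5), (-15.7, 19.2), (-10.7, 18.8), (-9.3, 18.5), (-12.2, 18.2), (-8.3, 17.7), (-8.0, 17.3), (-6.2, 16.9), (-7.5, 16.5), (-6.1, 16.1), (-5.8, 15.8), (-6.5, 15.5), (-5.7, 15.0), (-3.8, 14.7), (-3.6, 14.1), (-3.4, 13.6), (-3.6, 13.2), (-3.9, 12.7), (-0.9, 12.3), (-1.1, 12.0), (1.2, 11.3), (-0.2, 10.8), (1.2, 10.4), (1.5, 10.0), (1.8, 9.6), (2.2, 9.2), (3.5, 8.8), (4.9, 8.2), (4.1, 7.7), (6.0, 7.4), (5.3, 6.9), (6.5, 6.2), (8.8, 5.5), (8.7, 5.1), (9.2, 4.0), (38.4, -59.9)]
```

The profile shows the sleeve has only swung about 58°, leaving it 32° from upright. I'll lower it close to the lane floor and slacken the grip again.

drive_tool --series '[[[0,0,0.008],0,0.0285],[[0,0,0.013],0,0.029],[[0,0,0.013],0,0.0292],[[0,0,0.013],0,0.0294],[[0,0,0.013],0,0.0296],[[0,0,0.013],0,0.0296],[[0,0,0.013],0,0.0297],[[0,0,0.013],0,0.0297]]' --newtons 20

```text
time_s: 16.9
position: [0.6498, -0.0642, 0.0599]
tool_rot: [[0.348, 0.938, 0.0], [0.938, -0.348, -0.0], [0.0, 0.0, -1.0]]
ft_force: [0.8, 0.7, -0.7]
grip_width: 0.0297
gripper_force: 3.9
```

```bash
python3 -c "
from m import *
cut()"
```

```text
[(-13.4, 23.0), (-12.6, 21.1), (-13.1, 20.4), (-9.9, 19.7), (-10.4, 18.9), (-7.7, 18.2), (-8.2, 17.5), (-7.6, 16.6), (-4.5, 15.6), (-4.4, 15.0), (-2.8, 14.1), (-0.7, 13.2), (-0.6, 12.4), (-0.5, 11.6), (4.4, 10.8), (4.4, 9.8), (5.0, 9.0), (6.1, 8.0), (8.2, 6.9), (8.3, 5.8), (37.3, -46.1), (16.2, -52.8), (-14.7, -53.2), (24.9, -53.4), (2.0, -53.6), (5.5, -53.7), (-3.9, -53.8), (-7.5, -53.9), (26.8, -54.0), (24.1, -54.1), (6.8, -54.2), (1.0, -54.3), (-15.2, -54.5), (35.3, -54.5), (28.6, -54.7), (5.9, -54.8), (8.6, -55.2), (42.0, -58.1), (43.2, -58.9), (39.8, -59.3), (45.7, -59.9)]
```

drive_tool --series '[[[0,0,0],0,0.0298],[[0,0,0],0,0.0298],[[0,0,0],0,0.0298]]'

```text
time_s: 17.25
position: [0.6498, -0.0642, 0.0598]
tool_rot: [[0.348, 0.938, -0.0], [0.938, -0.348, 0.0], [-0.0, -0.0, -1.0]]
ft_force: [-0.1, -0.4, -1.4]
grip_width: 0.0304
gripper_force: 2.0
```

```bash
python3 -c "
from m import *
cut()" | cut -c1-420
```

```text
[(4.6, 14.4), (4.8, 13.7), (4.6, 13.4), (-15.0, 13.2), (6.5, 13.0), (6.4, 12.9), (-13.7, 12.8), (-7.8, 12.7), (5.3, 12.6), (5.7, 12.4), (-7.0, 12.3), (-13.5, 12.2), (-16.4, 12.0), (-17.6, 11.8), (-5.1, 11.7), (-17.3, 11.5), (-17.4, 11.2), (9.1, 9.9), (9.1, 6.3), (9.4, 3.3), (9.6, -1.2), (9.4, -5.8), (11.0, -10.6), (10.8, -15.8), (11.0, -20.0), (11.3, -26.3), (11.4, -33.4), (12.1, -41.7), (38.0, -46.0), (39.7, -51.5),
```

It's near vertical now (about 3°), with the bottom 3 mm above the floor. I'll set it down and release.

drive_tool --series '[[[0,0,0.002],0,0.0298],[[0,0,0.0035],0,0.0298],[[0,0,0.0035],0,0.0305],[[0,0,0.0035],0,0.032],[[0,0,0.0035],0,0.036],[[0,0,0.0035],0,0.042],[[0,0,-0.03],0,0.05],[[0,0,-0.07],0,0.06],[[0,0,-0.1],0,0.06],[[0,0,-0.1],0,0.06]]'

```text
time_s: 18.3
position: [0.6514, -0.0646, 0.1648]
tool_rot: [[0.348, 0.938, 0.008], [0.938, -0.348, -0.002], [0.001, 0.009, -1.0]]
ft_force: [0.6, 0.4, -1.2]
grip_width: 0.0596
gripper_force: 0.0
```

```bash
python3 -c "
from m import *
print(env.observe()['position'],env.observe()['tool_rot'][:,0])
sleeves('wrist');sleeves('scene');sleeves('top')"
```

```text
[ 0.6514314  -0.06461632  0.16476381] [3.47836995e-01 9.37554809e-01 6.36801570e-04]
wrist [252. 188.] 916 ztop 0.0708 ctr 0.6495 -0.0649 size 0.029 0.028 yaw 70.5
wrist [258. 320.] 1629 ztop 0.0359 ctr 0.6024 -0.2104 size 0.064 0.027 yaw 145.2
scene [249. 110.] 194 ztop 0.0309 ctr 0.3952 -0.2935 size 0.067 0.025 yaw 34.6
scene [199. 151.] 239 ztop 0.0362 ctr 0.6032 -0.2097 size 0.064 0.024 yaw 143.7
scene [206. 191.] 245 ztop 0.0706 ctr 0.6506 -0.0639 size 0.028 0.027 yaw 60.8
scene [424. 255.] 135 ztop 0.1056 ctr 0.3471 0.3469 size 0.024 0.022 yaw 90.8
top [353. 156.] 103 ztop 0.0362 ctr 0.6074 -0.2210 size 0.045 0.019 yaw 146.3
top [380. 173.] 189 ztop 0.0708 ctr 0.5676 -0.2825 size 0.028 0.028 yaw 82.3
top [410. 185.] 199 ztop 0.0707 ctr 0.5369 -0.3526 size 0.029 0.027 yaw 88.7
top [383. 246.] 312 ztop 0.0307 ctr 0.3983 -0.2928 size 0.063 0.027 yaw 33.3
top [ 99. 279.] 120 ztop 0.1049 ctr 0.3458 0.3443 size 0.023 0.020 yaw 175.0
```

Sleeve 2 stands at (0.650, -0.0645). Next is the bench sleeve at (0.397, -0.2935).

drive_tool --series '[[[-0.04,-0.02,0],8,0.06],[[-0.08,-0.04,0],16,0.06],[[-0.12,-0.06,0],24,0.06],[[-0.16,-0.08,0],32,0.06],[[-0.2,-0.1,0],35.6,0.06],[[-0.24,-0.12,0.01],35.6,0.06],[[-0.275,-0.137,0.02],35.6,0.06],[[-0.275,-0.137,0.02],35.6,0.06],[[-0.275,-0.137,0.02],35.6,0.06],[[-0.275,-0.137,0.02],35.6,0.06]]'

```text
time_s: 19.45
position: [0.4261, -0.2737, 0.1394]
tool_rot: [[0.828, 0.56, -0.0], [0.56, -0.828, 0.001], [0.0, -0.001, -1.0]]
ft_force: [0.0, 0.3, 0.2]
grip_width: 0.06
gripper_force: 0.0
```

```bash
python3 -c "
from m import *
o=env.observe();print(o['position'],o['tool_rot'][:,0],o['q'])
sleeves('wrist')"
```

```text
[ 0.42607423 -0.27369636  0.13942224] [8.28247745e-01 5.60362085e-01 8.09710343e-05] [-4.61386918e+01  2.27221983e+01  8.96145203e+01  1.42753933e-02
  6.77125990e+01  9.77504440e+00]
wrist [376.  47.] 2128 ztop 0.0708 ctr 0.5663 -0.2838 size 0.030 0.029 yaw 175.1
wrist [420. 137.] 2105 ztop 0.0706 ctr 0.5365 -0.3536 size 0.030 0.029 yaw 106.6
wrist [255. 226.] 2200 ztop 0.0310 ctr 0.3962 -0.2944 size 0.065 0.028 yaw 33.3
```

drive_tool --series '[[[-0.001,0,0.05],0,0.06],[[-0.001,0,0.1],0,0.06],[[-0.001,0,0.128],0,0.06],[[-0.001,0,0.1364],0,0.06],[[-0.001,0,0.1364],0,0.02],[[-0.001,0,0.1364],0,0.02],[[-0.001,0,0.1364],0,0.02],[[-0.001,0,0.1364],0,0.02],[[-0.001,0,0.12],0,0.02],[[-0.001,0,0.08],0,0.02],[[-0.001,0,0.03],0,0.02],[[0.05,0,0.02],-8,0.02],[[0.1,0,0.02],-16,0.02],[[0.15,-0.01,0.02],-24,0.02],[[0.2,-0.013,0.02],-32,0.02],[[0.253,-0.013,0.02],-35.6,0.02],[[0.253,-0.013,0.03],-35.6,0.02],[[0.253,-0.013,0.05],-35.6,0.02],[[0.253,-0.013,0.07],-35.6,0.02],[[0.253,-0.013,0.078],-35.6,0.02]]' --newtons 35

```text
time_s: 21.5
position: [0.6267, -0.1219, 0.0601]
tool_rot: [[0.348, 0.937, -0.003], [0.937, -0.348, 0.001], [-0.0, -0.003, -1.0]]
ft_force: [-0.7, 0.5, -1.5]
grip_width: 0.0281
gripper_force: 35.2
```

```bash
python3 -c "
from m import *
o=env.observe();print(o['position'])
cut()
d=cam('wrist'); save(d,'w7.png')" | cut -c1-500
```

```text
[ 0.62673763 -0.12186646  0.06007003]
[(-4.7, 27.4), (-17.0, 26.3), (-22.8, 26.1), (-25.2, 25.9), (-5.2, 25.7), (-8.3, 25.6), (-16.5, 25.5), (-3.4, 25.4), (-9.5, 25.3), (-31.2, 25.2), (-22.6, 25.0), (-30.8, 24.9), (-22.3, 24.8), (-32.8, 24.6), (-29.6, 24.4), (-3.9, 23.9), (-3.4, 22.1), (-3.3, 18.9), (-3.6, 15.6), (-3.4, 12.3), (-3.3, 10.5), (47.1, 9.9), (-3.1, 8.8), (-2.3, 5.1), (-3.2, 0.0), (11.4, -52.8), (29.0, -53.1), (7.7, -53.2), (15.4, -53.3), (35.5, -53.5), (-1.7, -53.6), (17.3, -53.7), (-21.0, -53.8), (-21.9, -53.9), (30.1,
```

drive_tool --series '[[[0,0,0],0,0.0285],[[0,0,0],0,0.029],[[0,0,0],0,0.0292],[[0,0,0],0,0.0294],[[0,0,0],0,0.0295],[[0,0,0],0,0.0296],[[0,0,0],0,0.0296],[[0,0,0],0,0.0297],[[0,0,0],0,0.0297],[[0,0,0],0,0.0298],[[0,0,0],0,0.0298],[[0,0,0],0,0.0298]]' --newtons 20

```text
time_s: 22.8
position: [0.628, -0.122, 0.0618]
tool_rot: [[0.348, 0.938, 0.0], [0.938, -0.348, -0.0], [-0.0, 0.0, -1.0]]
ft_force: [-0.7, 0.4, -1.0]
grip_width: 0.0296
gripper_force: 2.0
```

```bash
python3 -c "
from m import *
cut()" | cut -c1-500
```

```text
[(-12.8, 15.1), (-11.9, 13.9), (-13.7, 13.6), (-9.5, 13.5), (-17.7, 13.4), (-12.9, 13.2), (-10.8, 13.0), (-4.5, 12.9), (-11.0, 12.7), (2.2, 12.6), (-10.1, 12.4), (-8.0, 12.2), (-7.6, 12.1), (1.3, 11.9), (-3.0, 11.7), (1.1, 11.5), (5.6, 11.2), (5.5, 10.9), (3.6, 10.3), (46.9, 8.6), (46.9, 8.1), (49.0, 7.5), (47.6, 6.9), (7.1, 2.9), (6.2, -3.0), (5.5, -10.0), (4.4, -17.0), (4.0, -24.2), (3.1, -33.3), (2.1, -45.3), (17.1, -55.0), (15.6, -55.3), (4.2, -55.5), (29.8, -55.7), (16.1, -55.9), (21.6, -56
```

drive_tool --series '[[[0,0,0.002],0,0.0298],[[0,0,0.004],0,0.0298],[[0,0,0.004],0,0.0303],[[0,0,0.004],0,0.032],[[0,0,0.004],0,0.036],[[0,0,0.004],0,0.042],[[0,0,-0.03],0,0.05],[[0,0,-0.07],0,0.06],[[0,0,-0.1],0,0.06],[[0,0,-0.1],0,0.06],[[0,0,-0.1],0,0.06]]'

```text
time_s: 23.95
position: [0.6279, -0.1219, 0.162]
tool_rot: [[0.348, 0.938, 0.001], [0.938, -0.348, -0.0], [-0.0, 0.001, -1.0]]
ft_force: [-0.9, 0.2, -0.7]
grip_width: 0.0598
gripper_force: 0.0
```

```bash
python3 -c "
from m import *
o=env.observe();print(o['position'],o['tool_rot'][:,0])
sleeves('wrist');sleeves('scene');sleeves('top')"
```

```text
[ 0.62794125 -0.12191376  0.16196667] [ 3.47895003e-01  9.37533501e-01 -2.42346598e-05]
wrist [256. 118.] 656 ztop 0.0709 ctr 0.6494 -0.0653 size 0.029 0.029 yaw 42.7
wrist [255. 201.] 994 ztop 0.0706 ctr 0.6233 -0.1341 size 0.030 0.028 yaw 70.7
wrist [262. 272.] 1817 ztop 0.0360 ctr 0.6020 -0.2113 size 0.064 0.027 yaw 143.7
wrist [254. 328.] 508 ztop 0.0399 ctr 0.5704 -0.2735 size 0.026 0.010 yaw 162.3
scene [199. 128.] 173 ztop 0.0695 ctr 0.5697 -0.2769 size 0.026 0.016 yaw 159.9
scene [203. 170.] 739 ztop 0.0701 ctr 0.6370 -0.1002 size 0.103 0.028 yaw 69.2
scene [424. 255.] 136 ztop 0.1054 ctr 0.3468 0.3472 size 0.023 0.021 yaw 148.2
top [285. 139.] 136 ztop 0.0706 ctr 0.6499 -0.0651 size 0.028 0.027 yaw 137.0
top [352. 151.] 95 ztop 0.0360 ctr 0.6197 -0.2249 size 0.026 0.021 yaw 51.7
top [410. 185.] 201 ztop 0.0707 ctr 0.5379 -0.3530 size 0.029 0.025 yaw 88.7
top [ 98. 279.] 103 ztop 0.1049 ctr 0.3473 0.3462 size 0.020 0.020 yaw 131.4
```

Sleeve 3 stands at (0.623, -0.134). The lane sleeve lies so close to the lip that I can't reach its end. I'll grip it by the middle, turn it along the lane, set it down, then take its end.

drive_tool --series '[[[-0.03,0.003,0],-8,0.055],[[-0.06,0.005,0],-16,0.055],[[-0.092,0.007,0],-24,0.055],[[-0.092,0.007,0],-32,0.055],[[-0.092,0.007,0],-40,0.055],[[-0.092,0.007,0],-48,0.055],[[-0.092,0.007,0],-56,0.055],[[-0.092,0.007,0.02],-64,0.055],[[-0.092,0.007,0.03],-72,0.055],[[-0.092,0.007,0.04],-74.1,0.055],[[-0.092,0.007,0.04],-74.1,0.055],[[-0.092,0.007,0.04],-74.1,0.055],[[-0.092,0.007,0.04],-74.1,0.055]]'

```text
time_s: 25.4
position: [0.6027, -0.2107, 0.1221]
tool_rot: [[-0.806, 0.592, 0.0], [0.592, 0.806, -0.0], [-0.001, 0.0, -1.0]]
ft_force: [0.6, 1.2, 0.5]
grip_width: 0.0548
gripper_force: 0.0
```

```bash
python3 -c "
from m import *
o=env.observe();print(o['position'],o['tool_rot'][:,0])
sleeves('wrist');sleeves('scene')"
```

```text
[ 0.60274149 -0.21071486  0.12214892] [-8.05835105e-01  5.92139775e-01 -5.20349094e-04]
wrist [456. 137.] 2865 ztop 0.0704 ctr 0.6490 -0.0658 size 0.030 0.029 yaw 17.1
wrist [355. 163.] 1746 ztop 0.0705 ctr 0.6228 -0.1344 size 0.029 0.029 yaw 62.5
wrist [252. 195.] 2768 ztop 0.0360 ctr 0.6009 -0.2127 size 0.065 0.029 yaw 143.0
wrist [153. 217.] 1839 ztop 0.0704 ctr 0.5665 -0.2835 size 0.030 0.029 yaw 80.6
wrist [ 62. 238.] 2536 ztop 0.0703 ctr 0.5367 -0.3534 size 0.030 0.029 yaw 98.9
scene [199. 122.] 255 ztop 0.0708 ctr 0.5715 -0.2693 size 0.195 0.024 yaw 66.8
scene [203. 170.] 739 ztop 0.0702 ctr 0.6369 -0.1001 size 0.105 0.027 yaw 69.2
scene [424. 255.] 136 ztop 0.1059 ctr 0.3471 0.3471 size 0.024 0.021 yaw 100.9
```

drive_tool --series '[[[0,-0.002,0.05],0,0.055],[[0,-0.002,0.09],0,0.055],[[0,-0.002,0.11],0,0.055],[[0,-0.002,0.114],0,0.055],[[0,-0.002,0.114],0,0.02],[[0,-0.002,0.114],0,0.02],[[0,-0.002,0.114],0,0.02],[[0,-0.002,0.114],0,0.02],[[0,-0.002,0.09],0,0.02],[[0,-0.002,0.06],0,0.02]]' --newtons 35

```text
time_s: 26.5
position: [0.6006, -0.2119, 0.0616]
tool_rot: [[-0.806, 0.592, -0.003], [0.592, 0.806, 0.001], [0.003, -0.0, -1.0]]
ft_force: [0.5, -0.8, -0.8]
grip_width: 0.0289
gripper_force: 34.9
```

drive_tool --series '[[[0.002,-0.004,0],8,0.02],[[0.004,-0.008,0],16,0.02],[[0.004,-0.008,0],24,0.02],[[0.004,-0.008,0],32,0.02],[[0.004,-0.008,0],40,0.02],[[0.004,-0.008,0],48,0.02],[[0.004,-0.008,0],56,0.02],[[0.004,-0.008,0],64,0.02],[[0.004,-0.008,0],72,0.02],[[0.004,-0.008,0],74.1,0.02],[[0.004,-0.008,0.02],74.1,0.02],[[0.004,-0.008,0.045],74.1,0.02],[[0.004,-0.008,0.0535],74.1,0.02],[[0.004,-0.008,0.0535],74.1,0.02],[[0.004,-0.008,0.0535],74.1,0.031],[[0.004,-0.008,0.0535],74.1,0.04],[[0.004,-0.008,0.0535],74.1,0.045],[[0.004,-0.008,0.02],74.1,0.045],[[0.004,-0.008,0],74.1,0.045],[[0.004,-0.008,0],74.1,0.045]]'

```text
time_s: 28.5
position: [0.5947, -0.2171, 0.0649]
tool_rot: [[0.348, 0.938, 0.005], [0.938, -0.348, -0.003], [-0.001, 0.006, -1.0]]
ft_force: [0.7, 0.2, -0.2]
grip_width: 0.045
gripper_force: 0.0
```

```bash
python3 -c "
from m import *
o=env.observe();print(o['position'],o['tool_rot'][:,0])
sleeves('wrist');sleeves('top')"
```

```text
[ 0.59471384 -0.2170541   0.06485394] [ 0.34789321  0.9375336  -0.0010297 ]
wrist [250.  62.] 2132 ztop 0.0708 ctr 0.6230 -0.1347 size 0.029 0.029 yaw 72.4
wrist [252. 217.] 4515 ztop 0.0359 ctr 0.5939 -0.2154 size 0.064 0.028 yaw 69.5
wrist [250. 313.] 2018 ztop 0.0587 ctr 0.5833 -0.2428 size 0.078 0.027 yaw 68.3
top [285. 139.] 138 ztop 0.0711 ctr 0.6501 -0.0646 size 0.028 0.027 yaw 121.1
top [315. 150.] 152 ztop 0.0704 ctr 0.6249 -0.1337 size 0.029 0.027 yaw 133.7
top [338. 159.] 74 ztop 0.0362 ctr 0.6037 -0.1917 size 0.027 0.015 yaw 158.4
top [ 99. 279.] 118 ztop 0.1052 ctr 0.3462 0.3454 size 0.023 0.021 yaw 50.8
```

drive_tool --series '[[[0.036,0,0],0,0.045],[[0.036,0,0],0,0.045],[[0.036,0,0.03],0,0.045],[[0.036,0,0.05],0,0.045],[[0.036,0,0.0535],0,0.045],[[0.036,0,0.0535],0,0.045],[[0.036,0,0.0535],0,0.02],[[0.036,0,0.0535],0,0.02],[[0.036,0,0.0535],0,0.02],[[0.036,0,0.0535],0,0.02],[[0.036,0,0.04],0,0.02],[[0.036,0,0.02],0,0.02],[[0.036,0,0],0,0.02],[[0.036,0,0],0,0.02],[[0.036,0,0],0,0.02]]' --newtons 20

```text
time_s: 30.1
position: [0.6058, -0.1824, 0.0619]
tool_rot: [[0.348, 0.938, 0.0], [0.938, -0.348, -0.0], [0.0, 0.0, -1.0]]
ft_force: [0.3, -0.1, -1.6]
grip_width: 0.0294
gripper_force: 19.9
```

```bash
python3 -c "
from m import *
o=env.observe();print(o['position'])
cut()" | cut -c1-500
```

```text
[ 0.60580393 -0.18243056  0.0619197 ]
[(-4.8, 28.4), (-11.4, 27.4), (-26.1, 27.1), (-27.3, 27.0), (-10.8, 26.8), (-7.4, 26.7), (-19.6, 26.6), (-7.5, 26.4), (-10.6, 26.3), (-14.8, 26.2), (-31.3, 26.1), (-21.7, 26.0), (-6.9, 25.8), (-4.1, 25.6), (-28.6, 25.4), (-26.9, 24.8), (-2.6, 22.3), (-2.7, 19.5), (-2.6, 16.1), (-3.1, 12.4), (40.2, 9.9), (40.6, 9.5), (39.2, 9.2), (47.7, 9.0), (37.7, 8.8), (45.0, 8.6), (46.7, 8.4), (46.2, 8.1), (40.1, 7.1), (-2.1, 2.7), (-22.9, -54.1), (-10.3, -54.6), (11.3, -54.8), (4.1, -55.0), (9.1, -55.2), (-2
```

drive_tool --series '[[[0,0,0],0,0.0288],[[0,0,0],0,0.029],[[0,0,0],0,0.0292],[[0,0,0],0,0.0294],[[0,0,0],0,0.0295],[[0,0,0],0,0.0296],[[0,0,0],0,0.0296],[[0,0,0],0,0.0297],[[0,0,0],0,0.0297],[[0,0,0],0,0.0298],[[0,0,0],0,0.0298],[[0,0,0],0,0.0298]]' --newtons 20

```text
time_s: 31.35
position: [0.606, -0.1826, 0.0618]
tool_rot: [[0.348, 0.938, 0.0], [0.938, -0.348, -0.0], [-0.0, 0.0, -1.0]]
ft_force: [-0.7, 0.1, -1.2]
grip_width: 0.0296
gripper_force: 2.2
```

```bash
python3 -c "
from m import *
cut()" | cut -c1-500
```

```text
[(-19.3, 16.0), (-19.9, 15.1), (-9.7, 14.8), (-18.1, 14.6), (-9.5, 14.4), (-5.8, 14.2), (-7.0, 14.0), (-0.3, 13.8), (-8.8, 13.6), (-15.5, 13.4), (-2.8, 13.2), (-7.1, 13.0), (-4.0, 12.8), (5.2, 12.6), (-1.6, 12.4), (5.5, 12.1), (1.7, 11.7), (7.0, 11.0), (7.8, 9.4), (46.9, 8.8), (47.3, 8.6), (47.8, 8.4), (48.2, 8.3), (40.5, 8.1), (40.4, 7.9), (8.1, 7.8), (42.6, 7.4), (43.4, 6.8), (6.5, 1.7), (6.4, -5.0), (5.0, -12.5), (4.6, -19.4), (3.2, -31.1), (1.7, -42.6), (18.3, -55.3), (17.5, -55.7), (-0.3, -
```

Hanging about 6° off, 5 mm above the floor. Lower and release.

drive_tool --series '[[[0,0,0.002],0,0.0298],[[0,0,0.005],0,0.0298],[[0,0,0.005],0,0.0303],[[0,0,0.005],0,0.032],[[0,0,0.005],0,0.036],[[0,0,0.005],0,0.042],[[0,0,-0.03],0,0.05],[[0,0,-0.07],0,0.06],[[0,0,-0.1],0,0.06],[[0,0,-0.1],0,0.06],[[0,0,-0.1],0,0.06]]'

```text
time_s: 32.5
position: [0.6059, -0.1825, 0.162]
tool_rot: [[0.348, 0.938, 0.001], [0.938, -0.348, -0.0], [-0.0, 0.001, -1.0]]
ft_force: [-0.4, -0.1, -0.7]
grip_width: 0.0599
gripper_force: 0.0
```

```bash
python3 -c "
from m import *
o=env.observe();print(o['position'],o['tool_rot'][:,0])
sleeves('wrist');sleeves('top')"
```

```text
[ 0.60587132 -0.18251366  0.16196855] [ 3.47884892e-01  9.37537249e-01 -8.97436716e-05]
wrist [255.  31.] 1236 ztop 0.0708 ctr 0.6494 -0.0660 size 0.029 0.029 yaw 68.1
wrist [254. 131.] 646 ztop 0.0709 ctr 0.6232 -0.1346 size 0.029 0.028 yaw 69.2
wrist [255. 201.] 1000 ztop 0.0706 ctr 0.6012 -0.1953 size 0.029 0.028 yaw 73.4
wrist [253. 299.] 1636 ztop 0.0703 ctr 0.5669 -0.2833 size 0.030 0.029 yaw 65.9
top [285. 139.] 132 ztop 0.0712 ctr 0.6500 -0.0648 size 0.028 0.027 yaw 142.5
top [315. 149.] 154 ztop 0.0707 ctr 0.6243 -0.1332 size 0.028 0.027 yaw 134.0
top [ 99. 279.] 118 ztop 0.1042 ctr 0.3459 0.3442 size 0.024 0.020 yaw 21.2
```

drive_tool --series '[[[0.05,-0.005,0],0,0.0],[[0.1,-0.01,0],0,0.0],[[0.15,-0.015,0],0,0.0],[[0.2,-0.02,0],0,0.0],[[0.25,-0.025,0],0,0.0],[[0.3065,-0.0294,0],0,0.0],[[0.3065,-0.0294,0],0,0.0],[[0.3065,-0.0294,0.03],0,0.0],[[0.3065,-0.0294,0.05],0,0.0],[[0.3065,-0.0294,0.05],0,0.0],[[0.3065,-0.0294,0.05],0,0.0]]'

```text
time_s: 33.7
position: [0.685, 0.1145, 0.1115]
tool_rot: [[0.348, 0.937, -0.001], [0.937, -0.348, -0.0], [-0.0, -0.001, -1.0]]
ft_force: [0.9, -0.2, -0.2]
grip_width: -0.0
gripper_force: 0.0
```

```bash
python3 - <<'E'
from m import *
np.set_printoptions(precision=4,suppress=True)
o=env.observe();print(o['position'])
d=sleeves('top'); sleeves('scene'); save(d,'t8.png',s=1.55)
P=pts(load('top')); m=(P[...,2]>.152)&(P[...,2]<.168)&(P[...,0]>.68)&(P[...,1]<.3); print('can',np.median(P[m],0),m.sum())
d=cam('wrist');h=hsv(d);P=pts(d)
for c,st,l in blobs((h[...,0]>50)&(h[...,0]<75)&(h[...,1]>120)&(h[...,2]>60),80): print('btn',c,st[4],np.median(P[l],0))
E
```

```text
[0.685  0.1145 0.1115]
top [285. 139.] 139 ztop 0.0709 ctr 0.6499 -0.0650 size 0.028 0.027 yaw 136.2
top [315. 150.] 154 ztop 0.0712 ctr 0.6246 -0.1334 size 0.028 0.027 yaw 133.6
top [372. 168.] 567 ztop 0.0697 ctr 0.5678 -0.2826 size 0.029 0.028 yaw 38.4
top [410. 185.] 197 ztop 0.0701 ctr 0.5375 -0.3531 size 0.030 0.028 yaw 79.0
top [ 99. 279.] 116 ztop 0.1045 ctr 0.3457 0.3450 size 0.023 0.021 yaw 162.9
scene [424. 255.] 136 ztop 0.1057 ctr 0.3471 0.3467 size 0.024 0.021 yaw 87.4
can [0.7868 0.1594 0.16  ] 514
btn [255.0343 211.5515] 1195 [0.6889 0.1225 0.0785]
```

View pics/t8.png

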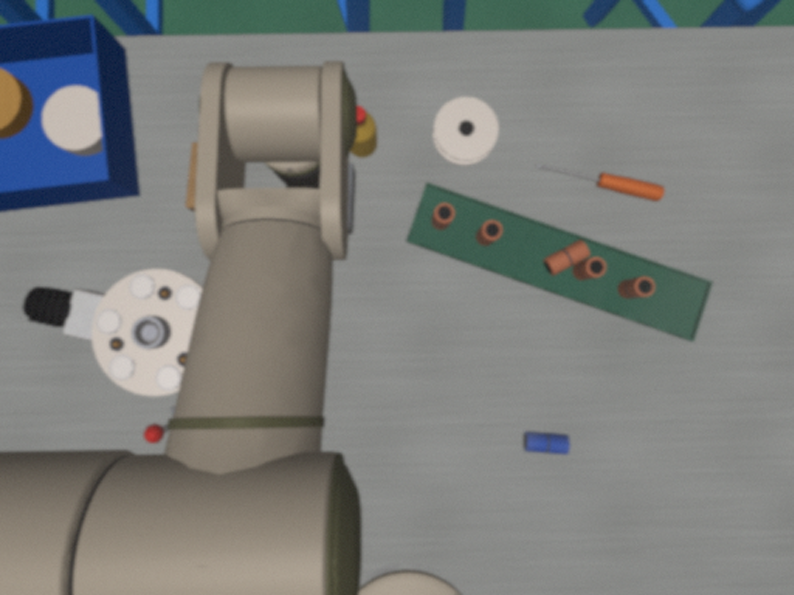

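The check paid off: the sleeve I'd just set upright has been knocked over and lies at (567,257), against the standing one at (590,268). The plate and lever are still good. I'm going back to stand it up again before touching the button.

drive_tool --series '[[[0,0,-0.04],0,0.05],[[-0.04,0.003,-0.07],0,0.05],[[-0.09,0.007,-0.07],0,0.05],[[-0.14,0.01,-0.07],0,0.05],[[-0.19,0.015,-0.07],0,0.05],[[-0.24,0.02,-0.07],0,0.05],[[-0.29,0.025,-0.07],0,0.05],[[-0.325,0.03,-0.06],0,0.05],[[-0.325,0.03,-0.06],0,0.05],[[-0.325,0.03,-0.06],0,0.05],[[-0.325,0.03,-0.06],0,0.05]]'

```text
time_s: 34.95
position: [0.6005, -0.1991, 0.1727]
tool_rot: [[0.347, 0.938, 0.001], [0.938, -0.347, -0.0], [0.0, 0.001, -1.0]]
ft_force: [0.7, 1.3, 0.6]
grip_width: 0.0503
gripper_force: 0.0
```

```bash
python3 - <<'E'
from m import *
o=env.observe();print(o['position'])
d=sleeves('wrist'); sleeves('scene'); save(d,'w9.png',s=1.2)
P=pts(d);h=hsv(d); k=(h[...,0]<14)&(h[...,1]>70)&(P[...,2]>.026)&(P[...,2]<.045)&(np.hypot(P[...,0]-.588,P[...,1]+.257)<.045)
print(cv2.minAreaRect(P[k][:,:2].astype(np.float32)),k.sum())
E
```

```text
[ 0.60054599 -0.19911853  0.17265741]
wrist [254.  21.] 967 ztop 0.0707 ctr 0.6467 -0.0726 size 0.028 0.015 yaw 159.1
wrist [254. 108.] 623 ztop 0.0709 ctr 0.6234 -0.1346 size 0.029 0.029 yaw 75.4
wrist [256. 266.] 3694 ztop 0.0698 ctr 0.5593 -0.3072 size 0.079 0.029 yaw 72.2
scene [198. 125.] 589 ztop 0.0701 ctr 0.5525 -0.3175 size 0.104 0.027 yaw 66.9
scene [204. 180.] 482 ztop 0.0704 ctr 0.6373 -0.0993 size 0.104 0.027 yaw 69.3
scene [424. 255.] 136 ztop 0.1052 ctr 0.3459 0.3473 size 0.024 0.020 yaw 149.1
((0.5766592025756836, -0.2608470022678375), (0.05018533021211624, 0.06417572498321533), 26.578035354614258) 1729
```

View pics/w9.png

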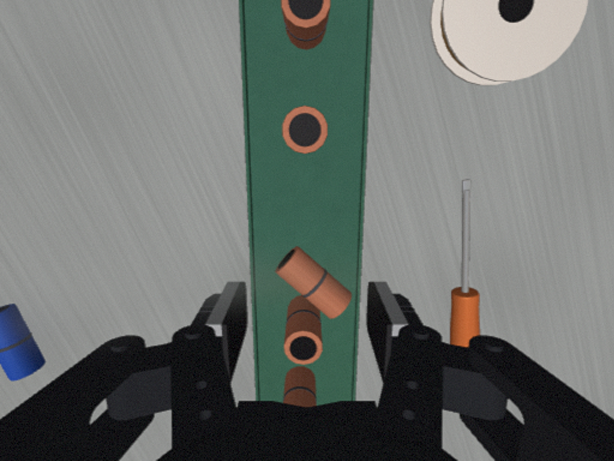

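The wrist view shows the sleeve lying from (287,259) to (342,307), touching the base of the standing sleeve whose top is at (302,347). I'll work out the finger clearance for an end grip.

```bash
python3 - <<'E'
from m import *
np.set_printoptions(precision=4,suppress=True)
d=cam('wrist'); P=pts(d)
A=ray(d,287/1.2,259/1.2,.02)[:2];B=ray(d,342/1.2,307/1.2,.02)[:2];print(A,B,np.linalg.norm(B-A))
h=hsv(d); k=(h[...,0]<14)&(h[...,1]>70)&(P[...,2]>.0335)&(P[...,2]<.038)
q=P[k][:,:2]; e=np.array([.567,-.2833]); q=q[(np.hypot(*(q-e).T)>.017)&(np.hypot(*(q-(A+B)/2).T)<.05)]
c,s,an=cv2.minAreaRect(q.astype(np.float32)); vx,vy,_,_=cv2.fitLine(q.astype(np.float32),cv2.DIST_L2,0,.001,.001).ravel(); print(c,s,an,np.degrees(np.arctan2(vy,vx)))
u=np.array([vx,vy]); u*=np.sign(u@(A-B)); c=np.array(c); p=np.array([u[1],-u[0]])
C=np.array([.5815,-.2488]); dl=np.array([-.3467,-.938]); n=np.array([.938,-.3467])
for t in (.034,-.034):
    g=c+t*u; print('grip',g)
    for sg in(1,-1):
        for o in(.016,.022,.037):
            for x in(-.011,.011):
                f=g+sg*o*p+x*u; print(sg,o,x,'across %.4f e-dist %.4f'%((f-C)@n,np.linalg.norm(f-e)))
print('u',u,'e rel',(e-c)@u,(e-c)@p)
E
```

```text
[ 0.5723 -0.2288] [ 0.6019 -0.2877] 0.065965108543545
(0.5866283774375916, -0.25590673089027405) (0.0180957093834877, 0.06320701539516449) 26.630233764648438 -62.97286
grip [ 0.5712 -0.2256]
1 0.016 -0.011 across 0.0012 e-dist 0.0599
1 0.016 0.011 across -0.0150 e-dist 0.0759
1 0.022 -0.011 across 0.0053 e-dist 0.0646
1 0.022 0.011 across -0.0109 e-dist 0.0797
1 0.037 -0.011 across 0.0155 e-dist 0.0772
1 0.037 0.011 across -0.0007 e-dist 0.0902
-1 0.016 -0.011 across -0.0205 e-dist 0.0409
-1 0.016 0.011 across -0.0367 e-dist 0.0621
-1 0.022 -0.011 across -0.0245 e-dist 0.0393
-1 0.022 0.011 across -0.0407 e-dist 0.0610
-1 0.037 -0.011 across -0.0347 e-dist 0.0391
-1 0.037 0.011 across -0.0509 e-dist 0.0609
grip [ 0.6021 -0.2862]
1 0.016 -0.011 across 0.0512 e-dist 0.0546
1 0.016 0.011 across 0.0350 e-dist 0.0465
1 0.022 -0.011 across 0.0553 e-dist 0.0597
1 0.022 0.011 across 0.0391 e-dist 0.0525
1 0.037 -0.011 across 0.0654 e-dist 0.0732
1 0.037 0.011 across 0.0493 e-dist 0.0674
-1 0.016 -0.011 across 0.0295 e-dist 0.0326
-1 0.016 0.011 across 0.0133 e-dist 0.0158
-1 0.022 -0.011 across 0.0254 e-dist 0.0306
-1 0.022 0.011 across 0.0093 e-dist 0.0109
-1 0.037 -0.011 across 0.0153 e-dist 0.0304
-1 0.037 0.011 across -0.0009 e-dist 0.0103
u [-0.4544  0.8908] e rel -0.015482309700083848 -0.029932632947270665
```

drive_tool --series '[[[-0.02,-0.004,0],-8,0.045],[[-0.043,-0.0095,0],-16,0.045],[[-0.043,-0.0095,0],-24,0.045],[[-0.043,-0.0095,0.02],-32,0.045],[[-0.043,-0.0095,0.04],-40,0.045],[[-0.043,-0.0095,0.06],-47.3,0.045],[[-0.043,-0.0095,0.09],-47.3,0.045],[[-0.043,-0.0095,0.12],-47.3,0.045],[[-0.043,-0.0095,0.15],-47.3,0.045],[[-0.043,-0.0095,0.1645],-47.3,0.045],[[-0.043,-0.0095,0.1645],-47.3,0.045],[[-0.043,-0.0095,0.1645],-47.3,0.02],[[-0.043,-0.0095,0.1645],-47.3,0.02],[[-0.043,-0.0095,0.1645],-47.3,0.02],[[-0.043,-0.0095,0.1645],-47.3,0.02],[[-0.043,-0.0095,0.145],-47.3,0.02],[[-0.043,-0.0095,0.11],-47.3,0.02],[[-0.043,-0.0095,0.08],-47.3,0.02],[[-0.043,-0.0095,0.08],-47.3,0.02]]' --newtons 40

```text
time_s: 37.0
position: [0.5778, -0.2382, 0.0963]
tool_rot: [[-0.453, 0.891, 0.007], [0.891, 0.453, -0.004], [-0.007, 0.004, -1.0]]
ft_force: [0.3, 0.1, -1.2]
grip_width: 0.0287
gripper_force: 39.8
```

```bash
python3 - <<'E'
from m import *
o=env.observe();print(o['position'],o['grip_width'])
held(); sleeves('scene'); sleeves('top')
E
```

```text
[ 0.57777084 -0.23815049  0.09626729] 0.028717668370860663
x -0.034 height above TCP 0.0286 140
x -0.028 height above TCP 0.0287 333
x -0.022 height above TCP 0.0286 179
x -0.016 height above TCP 0.0287 363
x -0.010 height above TCP 0.0286 383
x -0.004 height above TCP 0.0286 384
x 0.002 height above TCP 0.0287 398
x 0.008 height above TCP 0.0281 641
scene [200. 125.] 187 ztop 0.1201 ctr 0.5714 -0.2333 size 0.039 0.018 yaw 65.8
scene [204. 180.] 482 ztop 0.0706 ctr 0.6372 -0.0992 size 0.102 0.027 yaw 69.2
scene [424. 255.] 137 ztop 0.1054 ctr 0.3457 0.3463 size 0.024 0.022 yaw 142.2
top [285. 139.] 139 ztop 0.0710 ctr 0.6499 -0.0650 size 0.028 0.027 yaw 134.2
top [315. 150.] 157 ztop 0.0706 ctr 0.6246 -0.1334 size 0.028 0.027 yaw 133.7
top [ 99. 279.] 118 ztop 0.1046 ctr 0.3458 0.3441 size 0.023 0.020 yaw 179.0
```

drive_tool --series '[[[0.01,0.015,0],8,0.02],[[0.02,0.03,0],16,0.02],[[0.031,0.046,0],24,0.02],[[0.031,0.046,0],32,0.02],[[0.031,0.046,0],40,0.02],[[0.031,0.046,0],47.3,0.02],[[0.031,0.046,0],47.3,0.02],[[0.031,0.046,0.04],47.3,0.02],[[0.031,0.046,0.07],47.3,0.02],[[0.031,0.046,0.084],47.3,0.02],[[0.031,0.046,0.084],47.3,0.02],[[0.031,0.046,0.084],47.3,0.031],[[0.031,0.046,0.084],47.3,0.04],[[0.031,0.046,0.084],47.3,0.045],[[0.031,0.046,0.05],47.3,0.045],[[0.031,0.046,0.03],47.3,0.045],[[0.031,0.046,0.03],47.3,0.045],[[0.031,0.046,0.03],47.3,0.045]]'

```text
time_s: 38.95
position: [0.6031, -0.1886, 0.0618]
tool_rot: [[0.348, 0.938, 0.0], [0.938, -0.348, -0.0], [-0.0, 0.0, -1.0]]
ft_force: [-0.2, -0.6, -1.3]
grip_width: 0.0451
gripper_force: 0.0
```

```bash
python3 - <<'E'
from m import *
o=env.observe();print(o['position'],o['tool_rot'][:,0])
sleeves('wrist'); sleeves('scene')
E
```

```text
[ 0.60306023 -0.18858511  0.06176   ] [ 3.47593354e-01  9.37645380e-01 -3.21742435e-05]
wrist [256.   8.] 778 ztop 0.0405 ctr 0.6450 -0.0775 size 0.021 0.005 yaw 159.7
wrist [255. 132.] 1823 ztop 0.0708 ctr 0.6232 -0.1345 size 0.029 0.029 yaw 71.2
wrist [255. 252.] 4343 ztop 0.0360 ctr 0.5956 -0.2082 size 0.065 0.029 yaw 69.6
wrist [253. 331.] 483 ztop 0.0236 ctr 0.5887 -0.2292 size 0.107 0.026 yaw 67.8
scene [203. 167.] 745 ztop 0.0700 ctr 0.6315 -0.1120 size 0.131 0.028 yaw 67.7
scene [424. 255.] 137 ztop 0.1051 ctr 0.3473 0.3469 size 0.024 0.020 yaw 91.6
```

drive_tool --series '[[[0.0145,0,0],0,0.045],[[0.0145,0,0.03],0,0.045],[[0.0145,0,0.05],0,0.045],[[0.0145,0,0.0535],0,0.045],[[0.0145,0,0.0535],0,0.045],[[0.0145,0,0.0535],0,0.02],[[0.0145,0,0.0535],0,0.02],[[0.0145,0,0.0535],0,0.02],[[0.0145,0,0.0535],0,0.02],[[0.0145,0,0.04],0,0.02],[[0.0145,0,0.02],0,0.02],[[0.0145,0,0],0,0.02],[[0.0145,0,0],0,0.02],[[0.0145,0,0],0,0.02]]' --newtons 20

```text
time_s: 40.45
position: [0.608, -0.1751, 0.0618]
tool_rot: [[0.348, 0.937, -0.0], [0.937, -0.348, -0.0], [-0.0, -0.0, -1.0]]
ft_force: [0.7, 0.7, -2.0]
grip_width: 0.0286
gripper_force: 19.9
```

drive_tool --series '[[[0,0,0],0,0.0288],[[0,0,0],0,0.029],[[0,0,0],0,0.0292],[[0,0,0],0,0.0294],[[0,0,0],0,0.0295],[[0,0,0],0,0.0296],[[0,0,0],0,0.0296],[[0,0,0],0,0.0297],[[0,0,0],0,0.0297],[[0,0,0],0,0.0298],[[0,0,0],0,0.0298],[[0,0,0],0,0.0298]]'

```text
time_s: 41.65
position: [0.6082, -0.175, 0.0618]
tool_rot: [[0.348, 0.938, 0.0], [0.938, -0.348, 0.0], [0.0, -0.0, -1.0]]
ft_force: [0.4, 0.6, -1.3]
grip_width: 0.0301
gripper_force: 2.1
```

```bash
python3 -c "
from m import *
o=env.observe();print(o['position'])
cut()" | cut -c1-500
```

```text
[ 0.60822435 -0.17503062  0.06182548]
[(-19.4, 15.8), (-20.6, 14.8), (-12.7, 14.4), (-11.7, 14.2), (-17.4, 13.9), (-9.3, 13.8), (-19.3, 13.6), (-7.4, 13.3), (-14.6, 13.1), (-6.1, 12.9), (-12.7, 12.6), (-9.5, 12.4), (-2.7, 12.2), (2.9, 11.9), (4.3, 11.6), (2.6, 11.3), (4.9, 10.8), (5.0, 10.0), (43.9, 9.3), (44.3, 9.0), (49.6, 8.8), (35.5, 8.7), (42.8, 8.5), (37.3, 8.4), (50.0, 8.3), (47.3, 8.1), (45.9, 8.0), (46.8, 7.9), (49.9, 7.7), (31.0, 7.6), (44.9, 7.3), (48.4, 6.7), (5.7, 2.3), (5.3, -5.0), (4.3, -12.7), (3.6, -20.5), (1.6, -32
```

Upright again in the grip; set it down and release.

drive_tool --series '[[[0,0,0.002],0,0.0298],[[0,0,0.0045],0,0.0298],[[0,0,0.0045],0,0.0303],[[0,0,0.0045],0,0.032],[[0,0,0.0045],0,0.036],[[0,0,0.0045],0,0.042],[[0,0,-0.03],0,0.05],[[0,0,-0.07],0,0.06],[[0,0,-0.1],0,0.06],[[0,0,-0.1],0,0.06],[[0,0,-0.1],0,0.06]]'

```text
time_s: 42.8
position: [0.6081, -0.1751, 0.162]
tool_rot: [[0.348, 0.938, 0.001], [0.938, -0.348, -0.0], [-0.0, 0.001, -1.0]]
ft_force: [-0.3, 0.1, -0.8]
grip_width: 0.0598
gripper_force: 0.0
```

drive_tool --series '[[[0.05,-0.005,0],0,0.0],[[0.1,-0.01,0],0,0.0],[[0.15,-0.015,0],0,0.0],[[0.2,-0.02,0],0,0.0],[[0.25,-0.025,0],0,0.0],[[0.299,-0.029,0],0,0.0],[[0.299,-0.029,0],0,0.0],[[0.299,-0.029,0.03],0,0.0],[[0.299,-0.029,0.06],0,0.0],[[0.299,-0.029,0.06],0,0.0],[[0.299,-0.029,0.06],0,0.0]]'

```text
time_s: 43.9
position: [0.6849, 0.1149, 0.1014]
tool_rot: [[0.348, 0.937, -0.002], [0.937, -0.348, -0.0], [-0.001, -0.002, -1.0]]
ft_force: [-0.0, 0.5, 1.1]
grip_width: 0.0001
gripper_force: 0.0
```

```bash
python3 - <<'E'
from m import *
o=env.observe();print(o['position'])
d=sleeves('top'); e=sleeves('scene')
cv2.imwrite('pics/x10.png',np.hstack([cv2.resize(d['img'][110:230,255:465],(420,240)),cv2.resize(e['img'][80:230,150:300],(240,240))])[:,:,::-1])
d=cam('wrist');h=hsv(d)
for c,st,l in blobs((h[...,0]>50)&(h[...,0]<75)&(h[...,1]>120)&(h[...,2]>60),80): print('btn',c,st,ray(d,*c,.076), np.median(pts(d)[l],0))
E
```

```text
[0.68489535 0.11489373 0.10136783]
top [285. 139.] 140 ztop 0.0707 ctr 0.6498 -0.0647 size 0.028 0.027 yaw 132.8
top [315. 150.] 156 ztop 0.0708 ctr 0.6246 -0.1335 size 0.028 0.027 yaw 133.8
top [339. 158.] 162 ztop 0.0707 ctr 0.6041 -0.1881 size 0.029 0.027 yaw 132.0
top [380. 173.] 185 ztop 0.0704 ctr 0.5673 -0.2827 size 0.029 0.028 yaw 58.0
top [410. 185.] 199 ztop 0.0708 ctr 0.5369 -0.3532 size 0.029 0.027 yaw 88.1
top [ 99. 279.] 120 ztop 0.1048 ctr 0.3455 0.3448 size 0.023 0.021 yaw 165.9
scene [197. 103.] 104 ztop 0.0709 ctr 0.5378 -0.3527 size 0.028 0.027 yaw 57.3
scene [424. 255.] 136 ztop 0.1065 ctr 0.3463 0.3463 size 0.022 0.022 yaw 66.2
btn [257.27355278 214.87400681] [230 199  48  43 881] [0.68978732 0.12194346 0.076     ] [0.69075052 0.1237219  0.07850086]
```

View pics/x10.png

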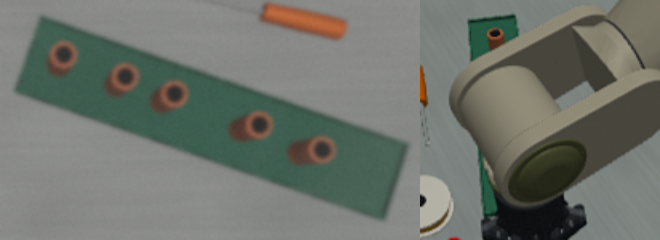

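All five copper sleeves stand in the lane at (63,58), (124,78), (174,94), (258,125) and (320,150) in the left image. Now I'll press start.

drive_tool --series '[[[0,0,0.02],0,0],[[0,0,0.028],0,0],[[0,0,0.032],0,0],[[0,0,0.0345],0,0],[[0,0,0.0345],0,0],[[0,0,0.0345],0,0]]'

```text
time_s: 44.65
position: [0.6854, 0.1152, 0.0718]
tool_rot: [[0.348, 0.938, 0.003], [0.938, -0.348, -0.001], [0.001, 0.003, -1.0]]
ft_force: [-8.9, -1.7, 20.8]
grip_width: -0.0001
gripper_force: 10.4
```

20.8 N against a 5 N spring means it's at the stop. I'll back off and verify.

drive_tool --series '[[[0,0,-0.03],0,0],[[0,0,-0.08],0,0],[[-0.05,0,-0.12],0,0],[[-0.05,0,-0.12],0,0],[[-0.05,0,-0.12],0,0],[[-0.05,0,-0.12],0,0],[[-0.05,0,-0.12],0,0]]'

```text
time_s: 45.35
position: [0.6673, 0.0694, 0.1855]
tool_rot: [[0.347, 0.938, -0.003], [0.938, -0.347, 0.0], [-0.001, -0.003, -1.0]]
ft_force: [0.0, 0.4, 0.2]
grip_width: 0.0001
gripper_force: 0.0
```

```bash
python3 - <<'E'
from m import *
o=env.observe();print(o['position'],o['ft_force'])
d=sleeves('top'); d=cam('wrist');h=hsv(d);P=pts(d)
for c,st,l in blobs((h[...,0]>50)&(h[...,0]<75)&(h[...,1]>120)&(h[...,2]>60),80): print('btn',np.median(P[l],0),st[4])
E
```

```text
[0.66731779 0.06941413 0.18547862] [0.02776883 0.41396736 0.1858467 ]
top [285. 139.] 139 ztop 0.0708 ctr 0.6498 -0.0649 size 0.028 0.027 yaw 135.3
top [315. 150.] 153 ztop 0.0709 ctr 0.6247 -0.1335 size 0.029 0.027 yaw 134.1
top [339. 158.] 163 ztop 0.0709 ctr 0.6035 -0.1881 size 0.028 0.027 yaw 89.4
top [380. 173.] 190 ztop 0.0703 ctr 0.5674 -0.2836 size 0.029 0.027 yaw 93.5
top [410. 185.] 197 ztop 0.0701 ctr 0.5378 -0.3528 size 0.029 0.025 yaw 87.6
top [ 99. 279.] 118 ztop 0.1047 ctr 0.3458 0.3441 size 0.024 0.021 yaw 3.4
btn [0.68330208 0.11550225 0.07865362] 1339
```

```bash
python3 -c "
from rig import env
print(env.close_job())"
```

```text
the job is handed in; nothing more can be done
None
```

The job is handed in but no verdict was returned: the plate is home on the studs, the lever fully over, all five copper sleeves upright in the lane (one knocked over on the way and stood up again), and the start button was pressed to its stop and is back up.

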